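Close the steriliser lid: snug round, then a quarter turn round

TASK

Clamp the lid of the instrument steriliser down evenly with its three wing nuts. Start at the nut beside the brass vent valve and go clockwise (seen from above): in the first round turn each nut clockwise only until you just feel it bite on the lid, and when all three bite go round again in the same order and give each one exactly one quarter turn more. Never pull one tight while another is still loose or crush the seal by turning further, and leave the gauge and lid unpressed and the things around untouched.

Things in the scene. Friction and masses are not known exactly. Their poses are not given: they have to be found in the camera images.
- pot: Aluminium instrument steriliser, fixed: round pot 184 mm across the rim (208 over the loop handles low on its wall), lid on. Origin: centre of the underside, on the worktop; z up; x points to nut 1. Three lugs of the lid, tops 139 mm up, carry the three wing nuts, which stand on a circle of 95 mm radius. Fingers opened 45 mm at a nut, tips kept 8 mm above the lugs, clear all else.
- vent_valve (a point): Top of the brass vent valve on the lid, 17 mm across, 38 mm from the lid's centre on the side of nut 1; 169 mm above the worktop, its small toggle 6 mm higher.
- gauge (a point): Middle of the pressure gauge's dial at the centre of the lid, facing up, 52 mm across, 172 mm above the worktop.
- nut_1: First nut, nearest the vent valve. All three: black wing nut, a flat-sided bar 48 mm long, 14 thick, 24 high with round ends, over a collar with a steel foot 29 mm across. Origin: middle of the bar on the bolt's axis, about 172 mm above the worktop, 12 under the bar's top. x along the bar (a half turn looks the same), z up. Turning clockwise from above tightens.
- nut_2: Second nut, next clockwise from nut 1 seen from above; shape and axes as nut 1. How far the nuts have been run down differs and cannot be seen or measured by pose: each bites after 5 to 75 degrees of turning. Free, a nut drags with a steady 0.45 N m; from the bite on the torque climbs evenly by 0.2 N m per radian, to about 0.8 to 0.9 N m when tight. It stays where it is left.
- nut_3: Third nut, next clockwise from nut 2 seen from above; shape, axes and behaviour as nuts 1 and 2. Thread 3 mm a turn, right-handed. Pulled tight means turned more than about 30 degrees past the first bite.
- iodine_bottle: Bystander: small brown bottle with a white cap, 36 across, 75 high; origin under its centre.
- swabs: Bystander: small glass with wooden applicators, 42 across, 86 high; origin under its centre.
- forceps: Bystander: steel tweezers lying flat, 151 long, 9 high; origin under the middle, y along them.
- dish: Bystander: petri dish with lid, 69 across, 15 high; origin under its centre.

How it is judged (in metres and radians):
On the way, in this order (a step that is already met when the one before it is completed fails the run):
1. first round: nut 1 bites on the lid (contact force between nut_1 and pot above 1.5 N), for 0.2 s.
2. first round: nut 2 bites on the lid (contact force between nut_2 and pot above 1.5 N), for 0.2 s.
3. first round: nut 3 bites on the lid (contact force between nut_3 and pot above 1.5 N), for 0.2 s.
4. second round: nut 1 has its quarter turn (contact force between nut_1 and pot above 19 N), for 0.2 s.
5. second round: nut 2 has its quarter turn (contact force between nut_2 and pot above 19 N), for 0.2 s.
6. second round: nut 3 has its quarter turn (contact force between nut_3 and pot above 19 N), for 0.2 s.
At the end, for the whole second after the job is handed in: All three nuts have been turned a quarter turn past the bite, so that the seal under each pushes back with 19 to 38 N (about 70 to 135 degrees past the first touch), and the things around stand still (contact force between nut_1 and pot between 19 and 38 N and contact force between nut_2 and pot between 19 and 38 N and contact force between nut_3 and pot between 19 and 38 N and linear speed of each of iodine_bottle, swabs, forceps, dish below 0.02 m/s).
It fails at once if a nut pulled tight (over 9 N, about 30 degrees past first touch) while another is still loose (contact force between any of nut_1, nut_2, nut_3 and pot above 9 N and contact force between any of nut_1, nut_2, nut_3 and pot below 0.25 N).
It fails at once if a nut overtightened (over 42 N, some 145 degrees past first touch): the seal is crushed (contact force between any of nut_1, nut_2, nut_3 and pot above 42 N).
It fails at once if the gripper or arm presses on the pot, lid, valve or gauge with more than 20 N (contact force between any of the fingers, the arm and pot above 20 N).
It fails at once if a bystander is moved more than 20 mm (distance of any of iodine_bottle, swabs, forceps, dish from where it was at the start of the episode above 0.02 m).
It also fails if it takes over 72 s, if anything falls off the work surface, if the arm or the gripper's body presses on something with over 40 N, if the wrist force passes 120 N, or if a joint passes its speed limit or range.

ROBOT

A 7-joint arm with a two-finger parallel gripper is mounted at the origin on a cart in front of the work surface, level with it; the furniture and walls round the work are solid. World frame = base frame: x ahead of the robot, y to its left, z up, the work surface at z = 0. Lengths are in mm, angles in rad, forces in N, time in s.
With the tool pointing down it reaches from about 425 to 950 mm from the base axis. Payload 4.7 kg.
Tool frame: the origin (TCP) lies on the centre line of the jaws, within the pads' length; the fingertips stand 8 mm ahead of it and the grasp point (between the pads) lies 11 mm behind it; z points along the fingers, y is the direction in which the jaws open and shut (so a half turn about z gives the same grasp; the last joint's range is limited). The gripper opens to 87 mm and grips with 3 to 60 N. Pads are 19 mm wide; open, the fingers measure 117 mm over their backs; the gripper's body (75 mm by 190 mm) begins 51 mm behind the grasp point.
Start: joints at [1.197, 0.469, -0.049, 1.532, 0.024, 1.141, -0.082], TCP at [228.202, -635.273, 230.573] pointing down, gripper open.
Joint ranges: [-2.59, 2.59], [-0.33, 1.99], [-1.39, 1.29], [0.1, 2.45], [-1.04, 4.18], [0.21, 1.99], [-2.66, 2.66]. Speed limits (rad/s): [2.57, 2.57, 3.14, 3.14, 3.14, 3.14, 3.14].

INTERFACE

Orientations are given as a rotation vector (axis times angle).
In Python, from plant import robot gives the robot as it stands.
- The arm moves only by the shell command python3 -m creep 'ROWS' [OPENING]. ROWS is JSON, a list of rows, each a list of 6 numbers: the shift along the tool's x, y, z in units of 30 mm (1.0 is 30 mm), then the turn, a rotation vector about the tool's x, y, z in units of 6 degrees (1.0 is 6 degrees). In form: [[dx, dy, dz, wx, wy, wz], ...]. A call has 1 to 5 rows; each row is the pose to reach, as a shift and turn from the pose commanded when the call began, along the tool's axes at that moment; what a row does not reach only later rows make up. A row lasts 1/12 s, in which the tool goes at most 41.7 mm and 7.16 degrees, less where a joint would pass 70% of its speed; a pose out of reach is approached as far as the arm can. A call with a gripper value outside its range is refused whole. OPENING is the closure, from -1 (fully open) to 1 (shut), set as the call begins (- or left out, the last holds). The fingers move at their own pace and stop on an object; the grip force is fixed at half the most. Time passes only in rows, so rows that repeat a pose let the fingers close. It gives the time, the measured TCP pose, the force and the opening at its end, in the units of the state.
- robot.sense(): the state, without advancing time (a new reading comes with each control period).
- robot.get_image(name): name is "scene" or "top" or "wrist"; returns a dict with "pixels" (400x640x3 uint8, blue, green, red), "depth" (400x640 float32, mm along the optical axis (not along the pixel's ray), 0 where there is no reading), "fx", "fy", "cx", "cy" (pixels), "world_from_camera" (4x4, takes a point from camera to world coordinates); the wrist camera has in their place "T_tool_cam" (4x4, takes a point from camera to tool coordinates, whose origin is the TCP and whose axes are the flange's). Camera axes: x right, y up, looking along -z (the intrinsics and any distortion apply to the point x, -y, -z); pixel columns grow to the right and rows downward; lengths in mm; the calibration is good to about 2 mm. The wrist camera is an equidistant fisheye: a pixel r from the principal point sees the ray r / f radians off the axis. A picture is of the moment at which its call begins: read the wrist's pose just before it.
- robot.hand_in(): hands the job in, once; it reports no verdict.
The state is a dict: "t": time; "joints": joint angles; "qd": joint speeds; "joint_efforts": joint torques, N m; "position": TCP position; "orientation": TCP orientation; "wrist_force": force on the tool from outside, world axes, zero at the start; "moment": the same for the moment, N m; "opening": finger opening in mm.
Only numpy, scipy, OpenCV 4.12 (cv2) and the standard library are available. Lean on these libraries where they do the work, as an engineer would, in place of code of your own. Each camera call takes 0.05 s, during which the arm holds its last target.

## Working session

There is one attempt and no reset: what is moved stays moved. The work goes in short steps, Python scripts to look and compute and a shell command to move; the robot and the scene stay as the last step left them, time stands still between calls to the robot, and variables do not carry over. Pictures are saved under pics/ and viewed, and the job is handed in when it is done.

```bash
ls -la; mkdir -p pics; python3 - <<'E'
from plant import robot
import cv2
s=robot.sense();print(s)
for n in("scene","top","wrist"):
    d=robot.get_image(n);cv2.imwrite(f"pics/{n}0.png",d["pixels"])
    print(n,d["fx"],d["fy"],d["cx"],d["cy"],d.get("world_from_camera",d.get("T_tool_cam")))
E
```

```text
total 12
drwxr-xr-x  3 agent agent 4096 Dec  7 14:21 .
drwxr-xr-x 23 root  root  4096 Dec  7 14:21 ..
drwxr-xr-x  2 agent agent 4096 Dec  7 14:21 pics
{'t': 0.0, 'joints': array([ 1.19709228,  0.4694612 , -0.04859364,  1.53370017,  0.02411201,
        1.14098878, -0.08229645]), 'qd': array([-8.74053311e-04,  1.43367480e-03,  9.40655419e-04, -8.34563689e-05,
        6.99709219e-04, -1.39406924e-03, -1.95531684e-03]), 'joint_efforts': array([ 9.19991908e-04, -5.07978630e+01, -8.10159557e-02, -2.36155164e+01,
       -6.15077955e-02,  3.80267075e-02,  1.59561750e-04]), 'position': array([ 227.96609914, -634.71634837,  229.4834563 ]), 'orientation': array([-3.09311216e+00, -5.38668047e-01,  6.59992552e-04]), 'wrist_force': array([ 0.21368403, -0.08319035,  0.15243641]), 'moment': array([0.00143314, 0.02850458, 0.00236152]), 'opening': 86.9629774279592}
scene 431.2176353170985 431.2176353170985 314.713091994242 205.30449172009972 [[ 1.69632496e-02  8.60460736e-01 -5.09234297e-01  5.14838675e+01]
 [-9.99835242e-01  1.78888306e-02 -3.07877609e-03  5.91179132e+01]
 [ 6.46044015e-03  5.09202623e-01  8.60622421e-01  1.04101793e+03]
 [ 0.00000000e+00  0.00000000e+00  0.00000000e+00  1.00000000e+00]]
top 412.18488408154997 412.18488408154997 311.928867693727 199.10532674197626 [[ 2.42251528e-02  9.94375520e-01 -1.03104153e-01  4.62058866e+02]
 [-9.99417976e-01  2.65667991e-02  2.13989581e-02  6.77293683e+01]
 [ 2.40177474e-02  1.02525750e-01  9.94440354e-01  1.29049890e+03]
 [ 0.00000000e+00  0.00000000e+00  0.00000000e+00  1.00000000e+00]]
wrist 309.70691628693146 309.70691628693146 321.1400913920862 198.5873591184266 [[ 4.79045860e-05  9.59281251e-01  2.82452616e-01  7.78923300e+01]
 [ 9.99999894e-01  8.36272196e-05 -4.53621590e-04 -6.11733332e-01]
 [-4.58771413e-04  2.82452607e-01 -9.59281144e-01 -1.53966537e+02]
 [ 0.00000000e+00  0.00000000e+00  0.00000000e+00  1.00000000e+00]]
```

View pics/scene0.png

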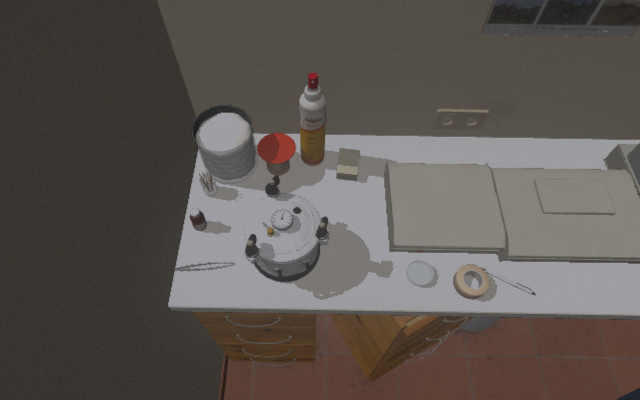

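View pics/top0.png

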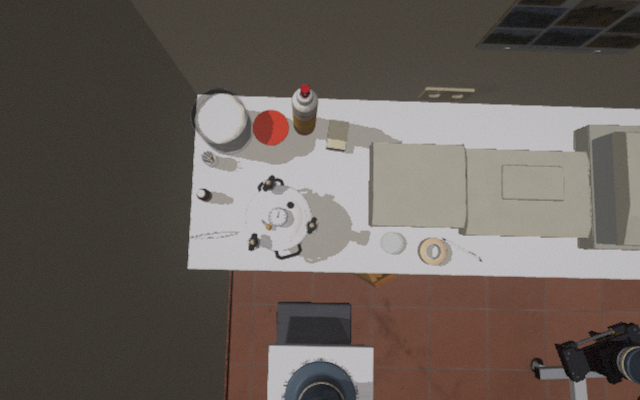

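The top view shows the pot at about (278,217), with nuts at about (254,241), (269,184) and (312,226). The brass valve is near (267,227). I'll enlarge it.

```bash
python3 - <<'E'
import cv2
a=cv2.imread("pics/top0.png")[165:265,225:345];cv2.imwrite("pics/topc.png",cv2.resize(a,None,fx=6,fy=6,interpolation=cv2.INTER_CUBIC))
a=cv2.imread("pics/scene0.png")[165:280,225:345];cv2.imwrite("pics/scenec.png",cv2.resize(a,None,fx=5,fy=5,interpolation=cv2.INTER_CUBIC))
E
```

```text
(no output)
```

View pics/topc.png

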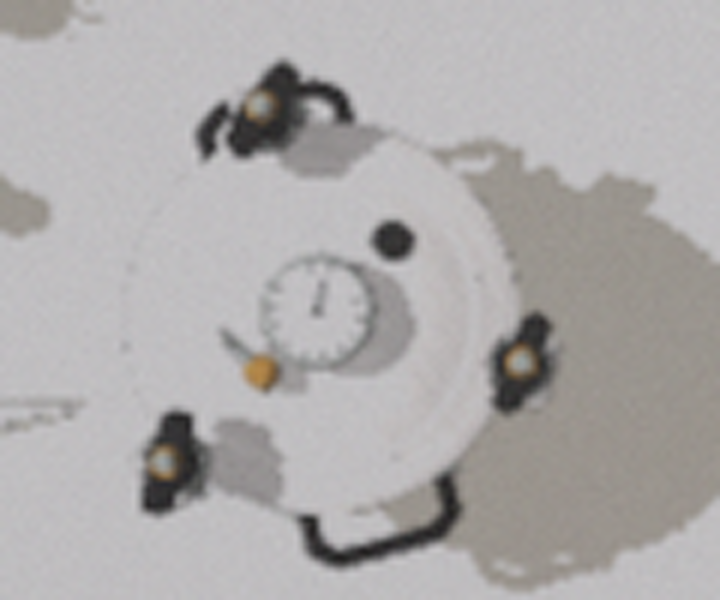

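View pics/scenec.png

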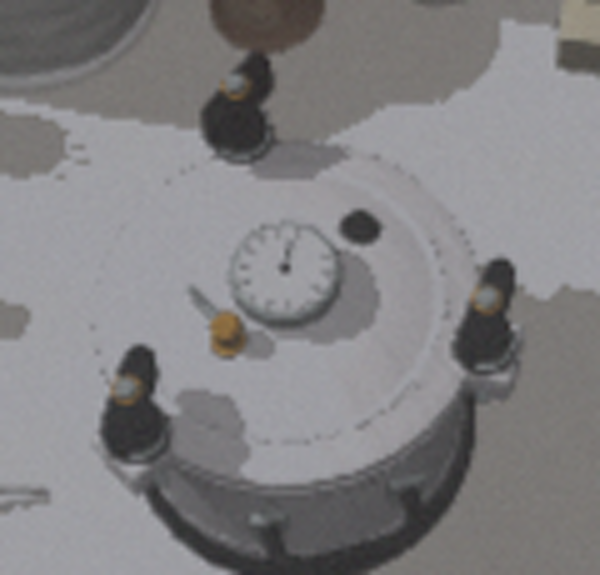

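The enlarged top crop gives nut 1 (lower left, next to the brass valve), nut 2 (top, one step clockwise) and nut 3 (right). The bolt tops are at about full-image (252.5,242.2), (268.3,182.5) and (311.7,225.3).

```bash
cat > h.py <<'E'
import numpy as np
from scipy.spatial.transform import Rotation as R
def ray(d,u,v):
    T=d["world_from_camera"];p=np.array([(u-d["cx"])/d["fx"],-(v-d["cy"])/d["fy"],-1.])
    return T[:3,3],T[:3,:3]@p
def onz(d,u,v,z):
    o,r=ray(d,u,v);return (o+r*(z-o[2])/r[2])
E
python3 - <<'E'
from plant import robot
from h import *
d=robot.get_image("top");s=robot.get_image("scene")
def c(x,y):return 225+(x-2.5)/6,165+(y-2.5)/6
def cs(x,y):return 225+(x-2)/5,165+(y-2)/5
for n,p,q,a,b in(("n1",(165,463),(126,388),(178,420),(155,505)),("n2",(260,105),(236,86),(285,75),(240,148)),("n3",(520,362),(487,298),(538,322),(505,402))):
    P=onz(d,*c(*p),190);Q=onz(s,*cs(*q),190);A=onz(d,*c(*a),182)-onz(d,*c(*b),182)
    u,v=c(*p);print(n,P,Q,np.hypot(*A[:2]),"barang",np.degrees(np.arctan2(A[1],A[0])),"depth",d["depth"][int(v)-1:int(v)+3,int(u)-1:int(u)+3].round()) 
print("gauge",onz(d,*c(317,312),172),onz(s,*cs(286,268),172),"valve",onz(d,*c(262,372),169))
t=robot.sense();M=R.from_rotvec(t["orientation"]).as_matrix();print(M.round(3),np.degrees(np.arctan2(M[1,0],M[0,0])),t["moment"])
E
```

```text
n1 [458.46747514 199.71803833 190.        ] [458.63785045 202.07991883 190.        ] 38.79339481546309 barang -12.991642046328892 depth [[1095. 1092. 1094. 1098.]
 [1092. 1092. 1097. 1094.]
 [1090. 1087. 1092. 1093.]
 [1089. 1090. 1094. 1099.]]
n2 [619.00444642 163.52018197 190.        ] [617.57754607 164.84658852 190.        ] 38.81802483039591 barang -29.46185825213709 depth [[1112. 1110. 1104. 1112.]
 [1108. 1111. 1107. 1107.]
 [1109. 1106. 1105. 1108.]
 [1115. 1111. 1108. 1109.]]
n3 [506.91409138  44.18167244 190.        ] [506.30086925  45.04321965 190.        ] 38.72959049716612 barang -21.04286584879178 depth [[1104. 1104. 1105. 1103.]
 [1100. 1100. 1097. 1107.]
 [1104. 1097. 1098. 1101.]
 [1097. 1102. 1103. 1103.]]
gauge [527.89812043 136.07734836 172.        ] [529.66075672 137.3159365  172.        ] valve [500.32146199 160.16616303 169.        ]
[[ 0.941  0.338 -0.   ]
 [ 0.338 -0.941  0.001]
 [-0.    -0.001 -1.   ]] 19.756814095569496 [-0.00230981 -0.02482244  0.00835873]
```

```bash
python3 - <<'E'
from plant import robot
from h import *
d=robot.get_image("top");dep=d["depth"];T=d["world_from_camera"]
v,u=np.mgrid[0:400,0:640]
p=np.stack([(u-d["cx"])/d["fx"]*dep,-(v-d["cy"])/d["fy"]*dep,-dep],-1)
w=p@T[:3,:3].T+T[:3,3]
w[dep==0]=np.nan
for x in range(200,900,50):
    print(x,[int(np.nanmax(np.where((abs(w[...,0]-x)<25)&(abs(w[...,1]-y)<25),w[...,2],-999))) for y in range(350,-701,-50)])
E
```

```text
200 [-825, -819, -820, -814, -817, -822, -820, -825, -824, -811, -823, -817, -817, -823, -821, -825, -821, 577, 340, 468, -822, -826]
250 [-823, -817, -819, -822, -822, -814, -822, -824, -819, -824, -818, -824, -818, -825, -823, -827, -825, -820, 393, 470, 437, 339]
300 [-823, -820, -819, -824, -820, -826, -822, -820, -821, -828, -42, -51, -831, -999, -999, -823, -823, -824, -823, -822, 320, 339]
350 [7, 6, 5, 5, 6, 6, 4, 9, 6, 7, 3, 4, 6, 6, 6, 7, 4, 5, 5, 5, 4, 3]
400 [10, 7, 9, 7, 97, 98, 8, 9, 8, 8, 7, 8, 7, 36, 37, 7, 12, 14, 7, 6, 7, 8]
450 [12, 10, 7, 193, 152, 150, 140, 8, 8, 8, 18, 23, 22, 35, 35, 15, 15, 8, 7, 6, 8, 7]
500 [14, 10, 139, 189, 178, 175, 192, 7, 7, 8, 75, 74, 74, 75, 73, 80, 83, 85, 84, 84, 84, 81]
550 [8, 8, 139, 155, 177, 175, 187, 9, 7, 7, 87, 88, 88, 89, 89, 88, 91, 89, 88, 88, 89, 88]
600 [79, 8, 9, 187, 194, 152, 143, 7, 6, 6, 88, 88, 89, 89, 87, 88, 89, 98, 100, 99, 101, 99]
650 [7, 8, 8, 142, 189, 7, 6, 8, 6, 7, 90, 87, 88, 89, 89, 92, 88, 99, 101, 102, 101, 100]
700 [88, 7, 6, 8, 7, 8, 8, 8, 8, 7, 91, 88, 92, 89, 89, 92, 90, 98, 103, 100, 103, 100]
750 [163, 165, 164, 96, 97, 7, 8, 37, 40, 8, 87, 90, 86, 87, 90, 86, 88, 86, 89, 87, 86, 87]
800 [153, 153, 163, 97, 96, 319, 321, 40, 42, 7, 9, 8, 6, 11, 5, 6, 8, 6, 8, 7, 6, 6]
850 [165, 153, 165, 94, 94, 323, 324, 37, 39, 6, 9, 8, 7, 6, 7, 5, 8, 8, 7, 12, 7, 8]
```

```bash
python3 -m creep '[[0.8,-0.55,-0.15,0,0,0],[1.8,-1.25,-0.35,0,0,0],[2.8,-1.95,-0.5,0,0,0],[3.8,-2.65,-0.7,0,0,0],[4.8,-3.35,-0.7,0,0,0]]' 0.0
python3 -m creep '[[1,-0.7,0,0,0,0],[2,-1.4,0,0,0,0],[3,-2.1,0,0,0,0],[4,-2.8,0,0,0,0],[5,-3.5,0,0,0,0]]'
python3 -c "
from plant import robot;s=robot.sense();print(s)"
```

```text
t: 0.72
position: [330.9, -491.0, 252.8]
orientation: [3.093, 0.538, 0.002]
wrist_force: [0.5, -0.1, 0.1]
opening: 61.7
t: 1.13
position: [436.1, -340.9, 251.8]
orientation: [3.095, 0.539, 0.0]
wrist_force: [0.7, -0.7, -0.2]
opening: 43.7
{'t': 1.1333, 'joints': array([ 0.75079805,  0.26134362, -0.19920157,  1.79063858,  0.05775704,
        1.09469213, -0.6944042 ]), 'qd': array([-0.59664133, -0.03577145, -0.23495607,  0.05850595,  0.05951853,
       -0.01810653, -0.84352431]), 'joint_efforts': array([  3.27436298, -39.09669757,  -0.49684005, -22.66107738,
        -0.11321075,   0.12441427,   0.71184615]), 'position': array([ 436.13934797, -340.91039108,  251.79901314]), 'orientation': array([3.09457309e+00, 5.38641729e-01, 4.47811154e-04]), 'wrist_force': array([ 0.66087038, -0.65288963, -0.2086846 ]), 'moment': array([-0.01125667, -0.00310866,  0.01780075]), 'opening': 43.67641337847672}
```

```bash
python3 -m creep '[[0.5,-1.2,0,0,0,-1.1],[1,-2.4,0,0,0,-2.2],[1.5,-3.6,0,0,0,-3.3],[2,-4.8,0,0,0,-4.4],[2.5,-6,0,0,0,-5.5]]'
cat > go.py <<'E'
import sys
from plant import robot
from h import *
s=robot.sense();M=R.from_rotvec(s["orientation"]).as_matrix()
yaw=np.degrees(np.arctan2(M[1,0],M[0,0]))
print("t",s["t"],"pos",s["position"].round(1),"yaw",yaw.round(2),"tilt",np.degrees(np.arccos(-M[2,2])).round(2),"F",s["wrist_force"].round(2),"M",s["moment"].round(3),"op",round(s["opening"],2),"q",s["joints"].round(2))
if len(sys.argv)>4:
    tgt=np.array([float(x) for x in sys.argv[1:4]]);ty=float(sys.argv[4])
    print("shift units",(M.T@(tgt-s["position"])/30).round(3),"wz",round(-((ty-yaw+180)%360-180)/6,3))
    R2=R.from_matrix(M.T)*R.from_rotvec([0,0,np.radians(ty)])*R.from_rotvec([np.pi,0,0])
    print("rotvec units",(np.degrees(R2.as_rotvec())/6).round(3))
E
python3 go.py 458.5 200.5 252 167
```

```text
t: 1.55
position: [444.9, -145.9, 251.8]
orientation: [2.81, 1.403, 0.0]
wrist_force: [0.2, 0.4, 0.1]
opening: 43.4
t 1.55 pos [ 444.9 -145.9  251.8] yaw 53.07 tilt 0.05 F [0.2  0.43 0.06] M [ 0.001 -0.142 -0.016] op 43.36 q [ 0.6   0.13 -0.4   1.96  0.06  1.06 -0.48]
shift units [ 9.502 -6.576 -0.014] wz -18.988
rotvec units [ 4.0000e-03  8.0000e-03 -1.8988e+01]
```

```bash
python3 -m creep '[[1.07,-0.74,0,0,0,-1.1],[2.14,-1.48,0,0,0,-2.2],[3.21,-2.22,0,0,0,-3.3],[4.28,-2.96,0,0,0,-4.4],[5.35,-3.7,0,0,0,-5.5]]'
python3 go.py 458.5 200.5 252 167
```

```text
t: 1.97
position: [453.6, 48.9, 251.9]
orientation: [2.296, 2.143, 0.001]
wrist_force: [1.3, 1.0, -0.6]
opening: 43.8
t 1.9667 pos [453.6  48.9 251.9] yaw 86.06 tilt 0.07 F [ 1.25  0.98 -0.55] M [-0.026 -0.14   0.008] op 43.76 q [ 0.37  0.13 -0.62  1.97  0.09  1.06 -0.36]
shift units [ 5.052e+00 -1.850e-01 -5.000e-03] wz -13.49
rotvec units [ 5.000e-03  1.200e-02 -1.349e+01]
```

```bash
python3 -m creep '[[1.2,-0.04,0,0,0,-1.1],[2.4,-0.1,0,0,0,-2.2],[3.6,-0.12,0,0,0,-3.3],[4.6,-0.18,0,0,0,-4.4],[5.05,-0.18,0,0,0,-5.5]]'
python3 -m creep '[[0,0,0,0,0,-1.15],[0,0,0,0,0,-2.3],[0,0,0,0,0,-3.45],[0,0,0,0,0,-4.6],[0,0,0,0,0,-5.75]]'
python3 -m creep '[[0,0,0,0,0,-1.15],[0,0,0,0,0,-1.6],[0,0,0,0,0,-1.6]]'
python3 go.py 458.5 200.5 252 167
python3 - <<'E'
from plant import robot
import cv2
d=robot.get_image("wrist");cv2.imwrite("pics/w1.png",d["pixels"])
E
```

```text
t: 2.38
position: [458.8, 203.5, 252.1]
orientation: [-1.585, -2.712, -0.004]
wrist_force: [0.2, 0.2, 0.3]
opening: 43.4
t: 2.8
position: [459.8, 198.7, 251.6]
orientation: [0.717, 3.058, -0.0]
wrist_force: [0.6, 0.3, 0.6]
opening: 43.1
t: 3.05
position: [459.8, 198.5, 251.5]
orientation: [-0.468, -3.107, -0.0]
wrist_force: [-0.6, -0.5, -0.5]
opening: 43.3
t 3.05 pos [459.8 198.5 251.5] yaw 162.88 tilt 0.0 F [-0.63 -0.55 -0.55] M [ 0.061 -0.141 -0.049] op 43.27 q [ 0.29  0.28 -0.93  1.87  0.25  1.11  0.54]
shift units [ 0.061  0.05  -0.017] wz -0.687
rotvec units [ 0.    -0.001 -0.687]
```

View pics/w1.png

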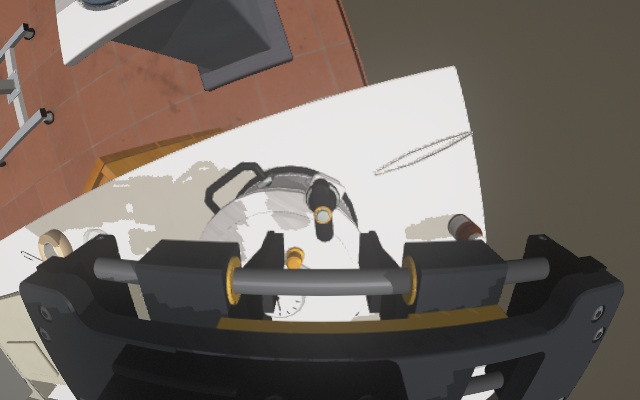

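The wrist view shows nut 1's bar from about (316,178) to (328,240) with its bolt at (322,215), between the fingertips. I'll measure it in a crop.

```bash
cat > crop.py <<'E'
import sys,cv2
n,u,v,o=sys.argv[1],int(sys.argv[2]),int(sys.argv[3]),sys.argv[4]
a=cv2.imread(n)[v-45:v+45,u-60:u+60];cv2.imwrite(o,cv2.resize(a,None,fx=6,fy=6,interpolation=cv2.INTER_CUBIC))
E
cat >> h.py <<'E'
Tc=np.array([[4.79045860e-05,9.59281251e-01,2.82452616e-01,7.78923300e+01],[9.99999894e-01,8.36272196e-05,-4.53621590e-04,-6.11733332e-01],[-4.58771413e-04,2.82452607e-01,-9.59281144e-01,-1.53966537e+02],[0,0,0,1]])
def wr(pos,M,u,v,z):
    x=u-321.14;y=v-198.587;r=np.hypot(x,y);th=r/309.707
    c=np.array([np.sin(th)*x/r,-np.sin(th)*y/r,-np.cos(th)])
    o=pos+M@Tc[:3,3];d=M@Tc[:3,:3]@c
    return o+d*(z-o[2])/d[2]
E
python3 crop.py pics/w1.png 322 205 pics/w1c.png
```

```text
(no output)
```

View pics/w1c.png

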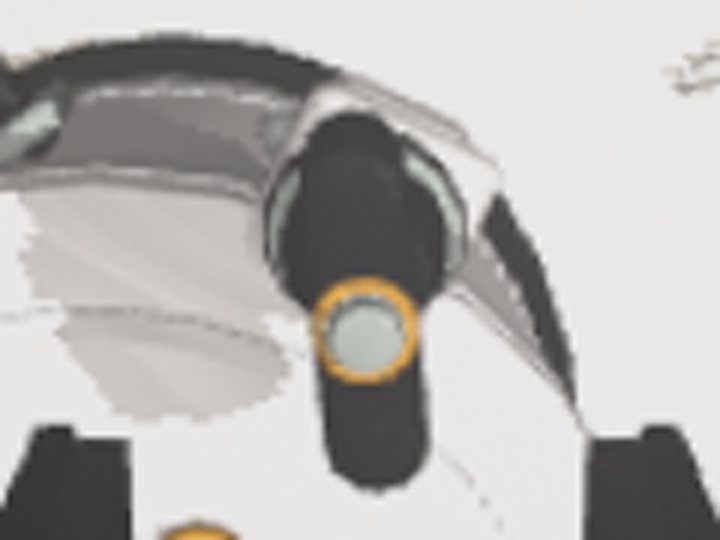

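```bash
python3 - <<'E'
from plant import robot
from h import *
s=robot.sense();M=R.from_rotvec(s["orientation"]).as_matrix();print(s["position"],s["t"])
f=lambda x,y,z:wr(s["position"],M,262+(x-2.5)/6,160+(y-2.5)/6,z)
print("bolt",f(366,330,187),f(366,330,190))
for a,b in(((366,330),(378,486)),((318,365),(330,460)),((418,350),(428,440))):
    A=f(*b,184)-f(*a,184);print(np.degrees(np.arctan2(A[1],A[0])),np.hypot(*A[:2]))
print("gauge")
E
python3 go.py 459 200 252 167
```

```text
[459.81380821 198.52493423 251.5355677 ] 3.1
bolt [458.94268991 199.39264482 187.        ] [457.93064444 199.68957684 190.        ]
-12.996524196275082 21.641123769312717
-10.902234987502592 13.240680277852912
-10.651803020792693 12.465137499410165
gauge
t 3.1 pos [459.8 198.5 251.5] yaw 162.77 tilt 0.0 F [-0.3   0.39  0.45] M [ 0.032 -0.139 -0.008] op 43.69 q [ 0.29  0.28 -0.93  1.87  0.25  1.11  0.53]
shift units [ 0.04   0.039 -0.015] wz -0.705
rotvec units [-0.     0.    -0.705]
```

```bash
python3 -m creep '[[0.05,0.026,0.5,0,0,-0.85],[0.05,0.026,1.3,0,0,-0.85],[0.05,0.026,2.1,0,0,-0.85],[0.05,0.026,2.7,0,0,-0.85],[0.05,0.026,3.0,0,0,-0.85]]'
python3 -m creep '[[0,0,0,0,0,0],[0,0,0,0,0,0]]'
python3 go.py 458.5 199.7 161 168
python3 - <<'E'
from plant import robot
import cv2
d=robot.get_image("wrist");cv2.imwrite("pics/w2.png",d["pixels"])
E
```

```text
t: 3.52
position: [457.5, 199.0, 159.4]
orientation: [-0.331, -3.121, 0.003]
wrist_force: [0.1, 0.6, 0.2]
opening: 43.7
t: 3.68
position: [458.8, 200.2, 161.9]
orientation: [0.33, 3.124, 0.0]
wrist_force: [0.1, 0.3, 0.3]
opening: 43.3
t 3.6833 pos [458.8 200.2 161.9] yaw 167.94 tilt 0.02 F [0.08 0.29 0.32] M [ 0.09  -0.148 -0.011] op 43.29 q [ 0.22  0.4  -0.89  1.98  0.38  0.94  0.5 ]
shift units [ 0.005 -0.019  0.03 ] wz -0.01
rotvec units [ 0.003  0.001 -0.01 ]
```

View pics/w2.png

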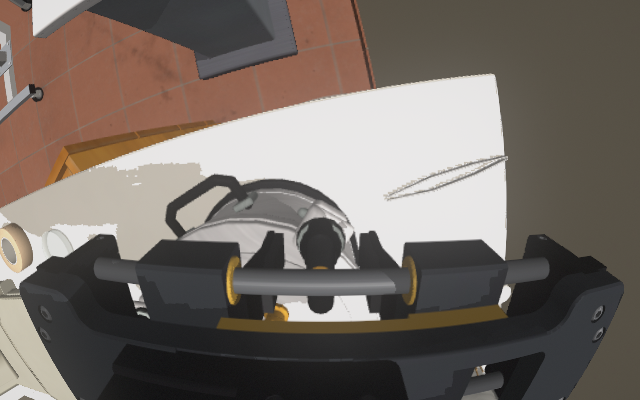

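The bar (320,240–310) sits centred between the fingertips, so I'll close.

```bash
python3 -m creep '[[0,0,0,0,0,0],[0,0,0,0,0,0],[0,0,0,0,0,0],[0,0,0,0,0,0],[0,0,0,0,0,0]]' 1.0
python3 go.py
python3 -m creep '[[0,0,0,0,0,0],[0,0,0,0,0,0],[0,0,0,0,0,0]]'
python3 go.py
```

```text
t: 4.15
position: [458.8, 199.7, 161.9]
orientation: [0.33, 3.123, -0.0]
wrist_force: [0.2, 0.2, 0.5]
opening: 20.7
t 4.15 pos [458.8 199.7 161.9] yaw 167.94 tilt 0.05 F [0.22 0.21 0.5 ] M [ 0.004 -0.189 -0.004] op 20.74 q [ 0.22  0.4  -0.89  1.98  0.38  0.94  0.5 ]
t: 4.4
position: [458.8, 199.8, 161.8]
orientation: [0.33, 3.124, -0.0]
wrist_force: [-0.5, -0.6, 3.0]
opening: 20.4
t 4.4 pos [458.8 199.8 161.8] yaw 167.94 tilt 0.03 F [-0.48 -0.56  2.96] M [-0.143 -0.182 -0.037] op 20.42 q [ 0.22  0.4  -0.89  1.98  0.38  0.94  0.5 ]
```

```bash
python3 - <<'E'
from plant import robot
import cv2
d=robot.get_image("wrist");cv2.imwrite("pics/w3.png",d["pixels"])
E
python3 crop.py pics/w3.png 320 265 pics/w3c.png
```

```text
(no output)
```

View pics/w3c.png

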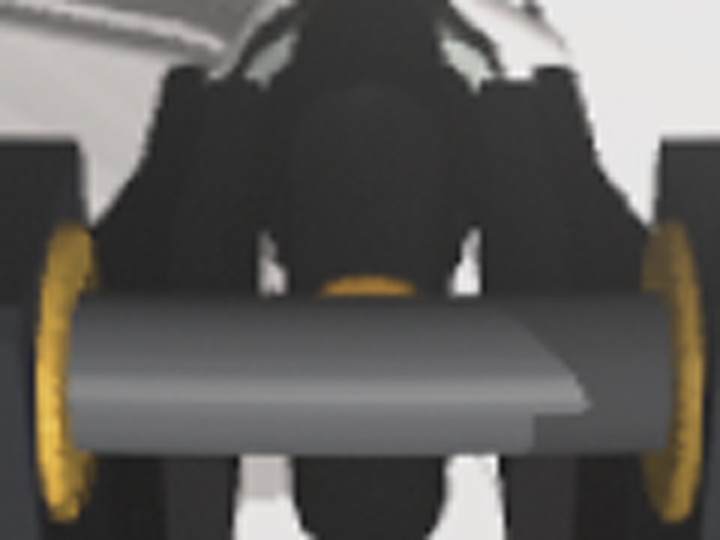

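The fingertips stop on the collar, with gaps beside the bar and an opening of 20.4 mm. I'll open a little, rise 9 mm and close on the bar itself.

```bash
python3 -m creep '[[0,0,0,0,0,0],[0,0,-0.1,0,0,0],[0,0,-0.2,0,0,0],[0,0,-0.3,0,0,0],[0,0,-0.3,0,0,0]]' 0.3
python3 go.py
python3 -m creep '[[0,0,0,0,0,0],[0,0,0,0,0,0],[0,0,0,0,0,0],[0,0,0,0,0,0],[0,0,0,0,0,0]]' 1.0
python3 go.py
python3 -m creep '[[0,0,0,0,0,0],[0,0,0,0,0,0]]'
python3 go.py
```

```text
t: 4.87
position: [458.8, 200.3, 171.2]
orientation: [0.329, 3.123, 0.001]
wrist_force: [-0.3, 0.0, 0.2]
opening: 30.2
t 4.8667 pos [458.8 200.3 171.2] yaw 167.97 tilt 0.07 F [-0.29  0.04  0.21] M [ 0.088 -0.147 -0.007] op 30.15 q [ 0.23  0.39 -0.9   1.97  0.37  0.96  0.51]
t: 5.28
position: [458.4, 199.8, 170.4]
orientation: [-0.329, -3.124, 0.0]
wrist_force: [0.1, -0.6, -1.7]
opening: 15.5
t 5.2833 pos [458.4 199.8 170.4] yaw 167.96 tilt 0.02 F [ 0.09 -0.59 -1.74] M [ 0.097 -0.15   0.013] op 15.52 q [ 0.23  0.39 -0.9   1.97  0.37  0.96  0.51]
t: 5.45
position: [458.5, 199.8, 170.4]
orientation: [-0.33, -3.124, 0.0]
wrist_force: [0.4, -0.1, -1.2]
opening: 15.7
t 5.45 pos [458.5 199.8 170.4] yaw 167.96 tilt 0.02 F [ 0.44 -0.13 -1.19] M [ 0.072 -0.126  0.032] op 15.7 q [ 0.23  0.39 -0.9   1.97  0.37  0.96  0.51]
```

```bash
cat > m.py <<'E'
from plant import robot
from h import *
s=robot.sense();M=R.from_rotvec(s["orientation"]).as_matrix()
print("   >> t%.2f yaw %.2f Mz %.3f op %.2f z %.2f F"%(s["t"],np.degrees(np.arctan2(M[1,0],M[0,0])),s["moment"][2],s["opening"],s["position"][2]),s["wrist_force"].round(1), "M7 %.3f"%s["joint_efforts"][6])
E
python3 -m creep '[[0,0,0,0,0,0.3],[0,0,0,0,0,0.6]]'|grep -v o:;python3 m.py
python3 -m creep '[[0,0,0,0,0,0.3]]'>/dev/null;python3 m.py
python3 -m creep '[[0,0,0.001,0,0,0.3]]'>/dev/null;python3 m.py
python3 -m creep '[[0,0,0,0,0,0.3]]'>/dev/null;python3 m.py
python3 -m creep '[[0,0,0.001,0,0,0.3]]'>/dev/null;python3 m.py
```

```text
t: 5.62
position: [458.5, 199.9, 170.4]
orientation: [-0.429, -3.112, 0.0]
wrist_force: [-0.0, 0.1, -1.7]
opening: 15.5
   >> t5.62 yaw 164.31 Mz 0.213 op 15.52 z 170.40 F [-0.   0.1 -1.7] M7 0.088
   >> t5.70 yaw 162.53 Mz 0.321 op 15.42 z 170.40 F [ 0.1  0.1 -0.9] M7 -0.022
   >> t5.78 yaw 160.76 Mz 0.419 op 15.36 z 170.44 F [ 0.6 -0.9 -1. ] M7 -0.161
   >> t5.87 yaw 158.99 Mz 0.501 op 15.94 z 170.45 F [ 1.3  0.4 -1. ] M7 -0.203
   >> t5.95 yaw 157.19 Mz 0.451 op 16.13 z 170.43 F [ 0.1 -0.5 -0.5] M7 -0.195
```

```bash
python3 -m creep '[[0,0,0,0,0,0.3]]'>/dev/null;python3 m.py
python3 -m creep '[[0,0,0.001,0,0,0.3]]'>/dev/null;python3 m.py
python3 -m creep '[[0,0,0,0,0,0.3]]'>/dev/null;python3 m.py
python3 -m creep '[[0,0,0.001,0,0,0.3]]'>/dev/null;python3 m.py
python3 -m creep '[[0,0,0,0,0,0.3]]'>/dev/null;python3 m.py
python3 -m creep '[[0,0,0.001,0,0,0.3]]'>/dev/null;python3 m.py
```

```text
>> t6.03 yaw 155.39 Mz 0.474 op 15.99 z 170.43 F [ 1.3  0.3 -1. ] M7 -0.196
   >> t6.12 yaw 153.60 Mz 0.468 op 15.90 z 170.40 F [ 0.3 -0.2 -0.5] M7 -0.195
   >> t6.20 yaw 151.80 Mz 0.477 op 15.81 z 170.40 F [ 0.6 -0.4 -0.6] M7 -0.196
   >> t6.28 yaw 150.00 Mz 0.468 op 16.17 z 170.38 F [ 1.2  0.5 -1.1] M7 -0.195
   >> t6.37 yaw 148.20 Mz 0.511 op 15.97 z 170.35 F [ 0.7  0.9 -1.1] M7 -0.196
   >> t6.45 yaw 146.40 Mz 0.490 op 16.03 z 170.35 F [ 1.4  1.4 -1.8] M7 -0.195
```

Joint 7's effort is a very clean signal, flat at -0.195 while the nut is free. I'll continue until it climbs.

```bash
python3 -m creep '[[0,0,0,0,0,0.3],[0,0,0.001,0,0,0.6]]'>/dev/null;python3 m.py
python3 -m creep '[[0,0,0,0,0,0.3],[0,0,0.001,0,0,0.6]]'>/dev/null;python3 m.py
python3 -m creep '[[0,0,0,0,0,0.3],[0,0,0.001,0,0,0.6]]'>/dev/null;python3 m.py
python3 -m creep '[[0,0,0,0,0,0.3],[0,0,0.001,0,0,0.6]]'>/dev/null;python3 m.py
```

```text
>> t6.62 yaw 142.80 Mz 0.485 op 15.66 z 170.33 F [ 1.3  0.7 -1.9] M7 -0.194
   >> t6.78 yaw 139.21 Mz 0.449 op 16.27 z 170.30 F [ 0.8  0.1 -1.4] M7 -0.194
   >> t6.95 yaw 135.61 Mz 0.448 op 15.95 z 170.29 F [ 1.2  0.7 -1.5] M7 -0.197
   >> t7.12 yaw 132.01 Mz 0.471 op 16.35 z 170.27 F [ 0.7  0.1 -1.7] M7 -0.208
```

```bash
python3 -m creep '[[0,0,0,0,0,0.3]]'>/dev/null;python3 m.py
python3 -m creep '[[0,0,0.001,0,0,0.3]]'>/dev/null;python3 m.py
python3 -m creep '[[0,0,0,0,0,0.3]]'>/dev/null;python3 m.py
python3 -m creep '[[0,0,0.001,0,0,0.3]]'>/dev/null;python3 m.py
python3 -m creep '[[0,0,0,0,0,0.3]]'>/dev/null;python3 m.py
```

```text
>> t7.20 yaw 130.21 Mz 0.515 op 15.76 z 170.25 F [ 0.6  1.4 -1.6] M7 -0.214
   >> t7.28 yaw 128.41 Mz 0.475 op 16.14 z 170.24 F [ 0.5  0.4 -1.4] M7 -0.218
   >> t7.37 yaw 126.62 Mz 0.458 op 15.94 z 170.24 F [ 1.9  1.2 -1.6] M7 -0.224
   >> t7.45 yaw 124.82 Mz 0.514 op 16.26 z 170.24 F [ 1.6  1.  -1.8] M7 -0.223
   >> t7.53 yaw 123.02 Mz 0.506 op 16.00 z 170.25 F [ 1.2  1.3 -2.1] M7 -0.232
```

```bash
python3 -m creep '[[0,0,0,0,0,0],[0,0,0,0,0,0],[0,0,0,0,0,0]]'>/dev/null;python3 m.py
python3 -m creep '[[0,0,0,0,0,0],[0,0,0,0,0,0],[0,0,0,0,0,0],[0,0,0,0,0,0],[0,0,0,0,0,0]]' 0.0 >/dev/null;python3 m.py
python3 -m creep '[[0,0,-0.5,0,0,0],[0,0,-1.3,0,0,0],[0,0,-2,0,0,0],[0,0,-2,0,0,0]]';python3 go.py 618 164 230 150.5
python3 - <<'E'
from plant import robot
import cv2
d=robot.get_image("wrist");cv2.imwrite("pics/w4.png",d["pixels"])
E
python3 crop.py pics/w4.png 322 215 pics/w4c.png
```

```text
>> t7.78 yaw 123.05 Mz 0.449 op 15.84 z 170.30 F [ 2.3  1.9 -3.1] M7 -0.464
   >> t8.20 yaw 122.92 Mz -0.024 op 40.03 z 170.11 F [-0.9  0.8  0. ] M7 -0.001
t: 8.53
position: [460.4, 201.3, 234.0]
orientation: [1.499, 2.756, 0.008]
wrist_force: [-0.1, 0.8, -0.4]
opening: 43.1
t 8.5333 pos [460.4 201.3 234. ] yaw 122.93 tilt 0.4 F [-0.09  0.76 -0.37] M [ 0.043 -0.105  0.021] op 43.15 q [ 0.14  0.26 -0.75  1.9   0.2   1.05 -0.12]
shift units [-3.898  3.732  0.165] wz -4.595
rotvec units [ 0.059  0.03  -4.595]
```

View pics/w4c.png

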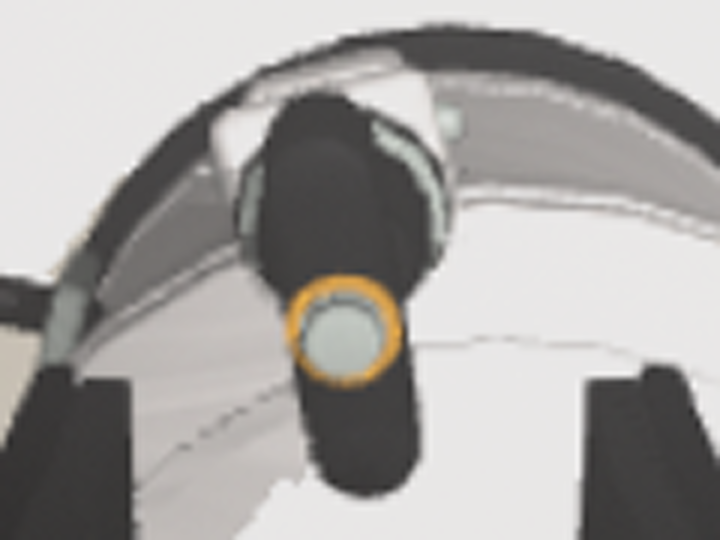

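```bash
python3 -m creep '[[-0.8,0.75,0.05,0,0,-1],[-1.7,1.65,0.1,0,0,-2],[-2.6,2.5,0.15,0,0,-3],[-3.4,3.3,0.15,0,0,-4],[-3.9,3.75,0.15,0,0,-4.6]]'
python3 -m creep '[[0,0,0,0,0,0],[0,0,0,0,0,0]]' >/dev/null
python3 go.py 618 164 230 150.5
python3 - <<'E'
from plant import robot
import cv2
d=robot.get_image("wrist");cv2.imwrite("pics/w5.png",d["pixels"])
E
python3 crop.py pics/w5.png 322 215 pics/w5c.png
```

```text
t: 9.0
position: [619.4, 160.3, 223.5]
orientation: [-0.797, -3.038, 0.002]
wrist_force: [-0.4, 0.5, -0.1]
opening: 43.5
t 9.1667 pos [616.5 162.  223.6] yaw 150.41 tilt 0.21 F [ 0.12  0.3  -0.86] M [ 0.078 -0.125 -0.023] op 43.63 q [ 0.2   0.52 -0.75  1.6   0.38  1.17  0.42]
shift units [-0.011  0.083 -0.214] wz -0.014
rotvec units [-0.017 -0.03  -0.014]
```

View pics/w5c.png

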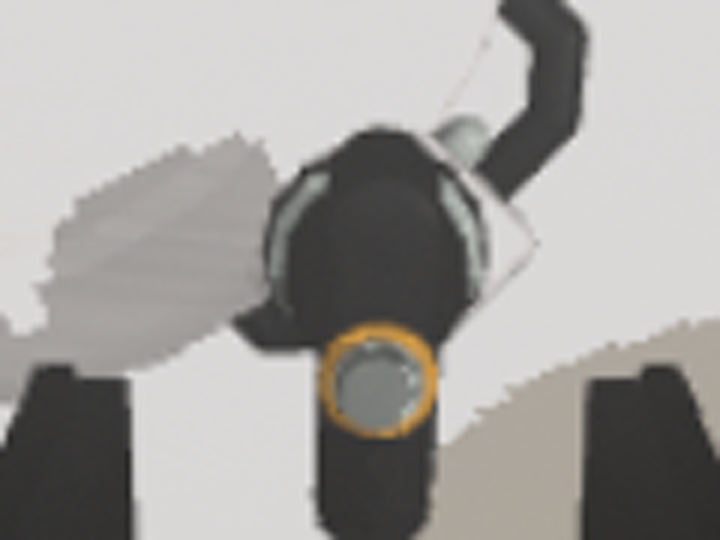

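Nut 2's bolt is at crop (379,380), which is full-image (325,233), and its bar is nearly parallel to the fingers.

```bash
python3 - <<'E'
from plant import robot
from h import *
s=robot.sense();M=R.from_rotvec(s["orientation"]).as_matrix()
f=lambda x,y,z:wr(s["position"],M,262+(x-2.5)/6,170+(y-2.5)/6,z)
print("bolt",f(379,380,187),f(379,380,190))
for a,b in(((379,380),(373,535)),((318,400),(318,490)),((436,400),(432,500))):
    A=f(*b,184)-f(*a,184);print(np.degrees(np.arctan2(A[1],A[0])),np.hypot(*A[:2]))
E
python3 go.py 618.3 164 170.5 150
```

```text
bolt [618.26908379 163.50946631 187.        ] [617.16491125 164.09405208 190.        ]
-31.25098729843483 19.76752192443736
-29.91482240956263 11.39654457493743
-30.65959130399983 12.700468097027933
t 9.2167 pos [615.4 163.  224.2] yaw 150.53 tilt 0.18 F [-0.22  0.48 -0.15] M [ 0.067 -0.129  0.002] op 43.98 q [ 0.2   0.52 -0.75  1.6   0.38  1.17  0.42]
shift units [-0.071  0.079  1.791] wz 0.089
rotvec units [-0.016 -0.026  0.089]
```

```bash
python3 -m creep '[[-0.03,0.07,0.5,0,-0.03,0.15],[-0.03,0.07,1.1,0,-0.03,0.15],[-0.03,0.07,1.6,0,-0.03,0.15],[-0.03,0.07,1.78,0,-0.03,0.15],[-0.03,0.07,1.78,0,-0.03,0.15]]' >/dev/null
python3 go.py 618 163.8 170.5 149.5
python3 -m creep '[[0,0,0,0,0,0],[0,0,0,0,0,0],[0,0,0,0,0,0],[0,0,0,0,0,0],[0,0,0,0,0,0]]' 1.0 >/dev/null
python3 -m creep '[[0,0,0,0,0,0],[0,0,0,0,0,0],[0,0,0,0,0,0]]'>/dev/null
python3 go.py 618 163.8 170.5 149.5
```

```text
t 9.6333 pos [616.3 164.5 170.9] yaw 149.74 tilt 0.17 F [ 0.9   0.61 -0.2 ] M [ 0.053 -0.163  0.03 ] op 43.37 q [ 0.18  0.57 -0.73  1.66  0.42  1.08  0.37]
shift units [-0.06   0.009  0.015] wz 0.041
rotvec units [-0.027  0.01   0.041]
t 10.3 pos [618.4 163.8 172.8] yaw 149.59 tilt 0.2 F [-2.47 -3.06  4.57] M [-0.402  0.382 -0.221] op 13.51 q [ 0.18  0.57 -0.73  1.65  0.42  1.08  0.37]
shift units [ 0.012 -0.005  0.077] wz 0.015
rotvec units [-0.008  0.032  0.015]
```

```bash
python3 -m creep '[[0,0,0,0,0,0.3],[0,0,0,0,0,0.6]]'>/dev/null;python3 m.py
python3 -m creep '[[0,0,0,0,0,0.3]]'>/dev/null;python3 m.py
python3 -m creep '[[0,0,0.001,0,0,0.3]]'>/dev/null;python3 m.py
python3 -m creep '[[0,0,0,0,0,0.3]]'>/dev/null;python3 m.py
python3 -m creep '[[0,0,0.001,0,0,0.3]]'>/dev/null;python3 m.py
python3 -m creep '[[0,0,0,0,0,0.3]]'>/dev/null;python3 m.py
python3 -m creep '[[0,0,0.001,0,0,0.3]]'>/dev/null;python3 m.py
```

```text
>> t10.47 yaw 146.07 Mz 0.473 op 13.70 z 172.77 F [-3.  -2.5  4.2] M7 -0.202
   >> t10.55 yaw 144.28 Mz 0.457 op 14.07 z 172.78 F [-1.9 -3.   5. ] M7 -0.189
   >> t10.63 yaw 142.49 Mz 0.475 op 14.03 z 172.76 F [-1.8 -2.9  3.8] M7 -0.187
   >> t10.72 yaw 140.69 Mz 0.425 op 13.78 z 172.76 F [-1.9 -2.3  3.9] M7 -0.188
   >> t10.80 yaw 138.90 Mz 0.459 op 13.70 z 172.74 F [-1.8 -1.3  3.6] M7 -0.188
   >> t10.88 yaw 137.10 Mz 0.410 op 13.85 z 172.73 F [-0.4 -1.8  4. ] M7 -0.189
   >> t10.97 yaw 135.30 Mz 0.500 op 13.66 z 172.69 F [-0.6 -1.3  3.9] M7 -0.189
```

```bash
python3 -m creep '[[0,0,0,0,0,0.3],[0,0,0.001,0,0,0.6]]'>/dev/null;python3 m.py
python3 -m creep '[[0,0,0,0,0,0.3],[0,0,0.001,0,0,0.6]]'>/dev/null;python3 m.py
python3 -m creep '[[0,0,0,0,0,0.3],[0,0,0.001,0,0,0.6]]'>/dev/null;python3 m.py
python3 -m creep '[[0,0,0,0,0,0.3],[0,0,0.001,0,0,0.6]]'>/dev/null;python3 m.py
```

```text
>> t11.13 yaw 131.70 Mz 0.439 op 14.07 z 172.68 F [-1.2 -1.6  2.9] M7 -0.190
   >> t11.30 yaw 128.11 Mz 0.447 op 13.70 z 172.65 F [-0.7 -1.2  3.1] M7 -0.191
   >> t11.47 yaw 124.51 Mz 0.443 op 13.87 z 172.64 F [-0.3 -0.9  2.9] M7 -0.192
   >> t11.63 yaw 120.91 Mz 0.421 op 13.64 z 172.61 F [-0.8 -1.   1.9] M7 -0.193
```

```bash
python3 -m creep '[[0,0,0,0,0,0.3],[0,0,0.001,0,0,0.6]]'>/dev/null;python3 m.py
python3 -m creep '[[0,0,0,0,0,0.3],[0,0,0.001,0,0,0.6]]'>/dev/null;python3 m.py
```

```text
>> t11.80 yaw 117.31 Mz 0.483 op 13.48 z 172.60 F [-0.2 -1.3  3.4] M7 -0.193
   >> t11.97 yaw 113.71 Mz 0.499 op 14.21 z 172.58 F [ 0.6 -1.3  3.1] M7 -0.194
```

```bash
python3 -m creep '[[0,0,0,0,0,0.3],[0,0,0.001,0,0,0.6]]'>/dev/null;python3 m.py
python3 -m creep '[[0,0,0,0,0,0.3],[0,0,0.001,0,0,0.6]]'>/dev/null;python3 m.py
python3 -m creep '[[0,0,0,0,0,0.3],[0,0,0.001,0,0,0.6]]'>/dev/null;python3 m.py
```

```text
>> t12.13 yaw 110.11 Mz 0.437 op 13.66 z 172.54 F [0.4 0.1 2.6] M7 -0.195
   >> t12.30 yaw 106.52 Mz 0.497 op 13.94 z 172.55 F [1.8 0.2 2.6] M7 -0.198
   >> t12.47 yaw 102.92 Mz 0.440 op 13.54 z 172.51 F [ 1.7 -0.5  2.6] M7 -0.210
```

```bash
python3 -m creep '[[0,0,0,0,0,0.3],[0,0,0.001,0,0,0.6]]'>/dev/null;python3 m.py
python3 -m creep '[[0,0,0,0,0,0.3],[0,0,0.001,0,0,0.6]]'>/dev/null;python3 m.py
python3 -m creep '[[0,0,0,0,0,0.3]]'>/dev/null;python3 m.py
python3 -m creep '[[0,0,0,0,0,0],[0,0,0,0,0,0],[0,0,0,0,0,0]]'>/dev/null;python3 m.py
```

```text
>> t12.63 yaw 99.32 Mz 0.523 op 13.42 z 172.49 F [ 2.4 -0.5  1.7] M7 -0.222
   >> t12.80 yaw 95.73 Mz 0.502 op 13.55 z 172.48 F [3.2 0.4 1.4] M7 -0.234
   >> t12.88 yaw 93.92 Mz 0.482 op 13.80 z 172.49 F [2.4 0.1 0.8] M7 -0.241
   >> t13.13 yaw 93.94 Mz 0.450 op 13.55 z 172.46 F [5.  0.9 0.8] M7 -0.440
```

```bash
python3 -m creep '[[0,0,0,0,0,0],[0,0,0,0,0,0],[0,0,0,0,0,0],[0,0,0,0,0,0],[0,0,0,0,0,0]]' 0.0 >/dev/null;python3 m.py
python3 -m creep '[[0,0,-0.5,0,0,0],[0,0,-1.3,0,0,0],[0,0,-2,0,0,0],[0,0,-2,0,0,0]]' >/dev/null;python3 go.py 506.7 44.5 230 159
```

```text
>> t13.55 yaw 93.84 Mz 0.055 op 38.91 z 171.04 F [ 0.1 -0.1 -0.3] M7 -0.001
t 13.8833 pos [620.1 165.3 236. ] yaw 93.83 tilt 0.53 F [0.33 0.92 0.05] M [ 0.021 -0.111 -0.003] op 43.41 q [ 0.04  0.46 -0.52  1.6   0.25  1.15 -0.47]
shift units [-3.766 -4.044  0.164] wz -10.862
rotvec units [  0.078   0.051 -10.862]
```

```bash
python3 -m creep '[[-0.7,-0.75,0.05,0.08,0.05,-1],[-1.6,-1.7,0.1,0.08,0.05,-2.1],[-2.5,-2.7,0.1,0.08,0.05,-3.2],[-3.3,-3.6,0.15,0.08,0.05,-4.3],[-3.75,-4.05,0.15,0.08,0.05,-5.4]]' >/dev/null
python3 -m creep '[[0,0,0,0,0,-1.1],[0,0,0,0,0,-2.2],[0,0,0,0,0,-3.3],[0,0,0,0,0,-4.4],[0,0,0,0,0,-5.45]]' >/dev/null
python3 -m creep '[[0,0,0,0,0,0],[0,0,0,0,0,0]]' >/dev/null
python3 go.py 506.7 44.5 230 159
python3 - <<'E'
from plant import robot
import cv2
d=robot.get_image("wrist");cv2.imwrite("pics/w6.png",d["pixels"])
E
python3 crop.py pics/w6.png 322 215 pics/w6c.png
```

```text
t 14.8833 pos [504.1  43.6 226.6] yaw 158.76 tilt 0.47 F [ 0.07 -0.05 -0.33] M [ 0.047 -0.186 -0.078] op 43.37 q [ 0.46  0.29 -0.76  1.89  0.22  1.06  0.82]
shift units [-0.068  0.059 -0.115] wz -0.039
rotvec units [-0.024 -0.074 -0.039]
```

View pics/w6c.png

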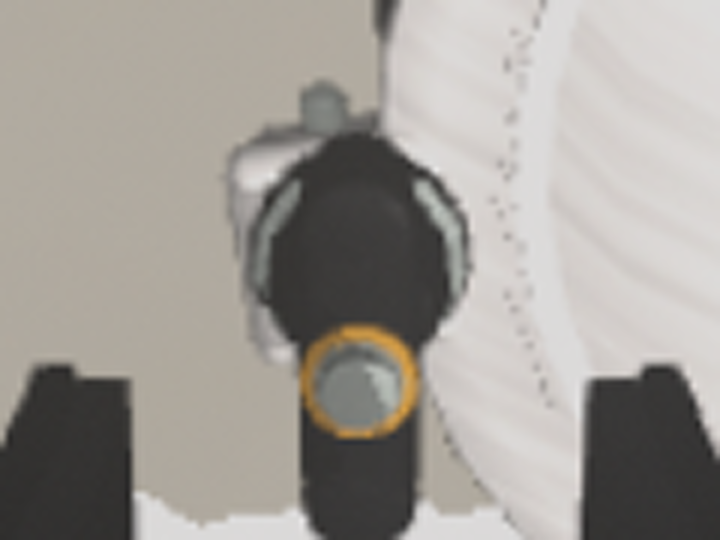

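Nut 3's bolt is at crop (359,382). The bar is parallel to the fingers and centred.

```bash
python3 - <<'E'
from plant import robot
from h import *
s=robot.sense();M=R.from_rotvec(s["orientation"]).as_matrix()
f=lambda x,y,z:wr(s["position"],M,262+(x-2.5)/6,170+(y-2.5)/6,z)
print("bolt",f(359,382,188.5))
for a,b in(((359,382),(361,540)),((303,410),(304,490)),((416,400),(416,500))):
    A=f(*b,184)-f(*a,184);print(np.degrees(np.arctan2(A[1],A[0])),np.hypot(*A[:2]))
E
python3 go.py 506.5 44.5 171 159
```

```text
bolt [506.61191742  42.29898275 188.5       ]
-20.52690185878584 20.386564172732857
-21.174517362237555 10.261657795428452
-20.546898528968402 12.829118376946964
t 14.9333 pos [504.3  43.7 226.7] yaw 158.78 tilt 0.45 F [-0.89 -0.02 -0.28] M [ 0.065 -0.155 -0.018] op 43.44 q [ 0.46  0.29 -0.76  1.89  0.22  1.06  0.82]
shift units [-0.073  0.057  1.857] wz -0.036
rotvec units [-0.023 -0.071 -0.036]
```

```bash
python3 -m creep '[[-0.07,0.02,0.5,-0.02,-0.07,0],[-0.07,0.02,1.1,-0.02,-0.07,0],[-0.07,0.02,1.6,-0.02,-0.07,0],[-0.07,0.02,1.85,-0.02,-0.07,0],[-0.07,0.02,1.85,-0.02,-0.07,0]]' >/dev/null
python3 go.py 506.6 43.5 171 159
python3 -m creep '[[0,0,0,0,0,0],[0,0,0,0,0,0],[0,0,0,0,0,0],[0,0,0,0,0,0],[0,0,0,0,0,0]]' 1.0 >/dev/null
python3 -m creep '[[0,0,0,0,0,0],[0,0,0,0,0,0],[0,0,0,0,0,0]]'>/dev/null
python3 go.py 506.6 43.5 171 159
```

```text
t 15.35 pos [505.1  43.6 170.1] yaw 158.9 tilt 0.17 F [ 0.17 -0.03 -0.12] M [ 0.066 -0.205  0.005] op 43.38 q [ 0.43  0.35 -0.73  1.96  0.29  0.94  0.76]
shift units [-0.046  0.016 -0.031] wz -0.017
rotvec units [-0.014 -0.025 -0.016]
t 16.0167 pos [506.5  42.8 172.4] yaw 158.93 tilt 0.13 F [-2.56 -2.81  5.04] M [-0.474  0.287  0.152] op 13.76 q [ 0.43  0.35 -0.73  1.96  0.29  0.94  0.76]
shift units [0.004 0.022 0.048] wz -0.012
rotvec units [-0.016  0.015 -0.012]
```

```bash
python3 -m creep '[[0,0,0,0,0,0.3],[0,0,0,0,0,0.6]]'>/dev/null;python3 m.py
python3 -m creep '[[0,0,0,0,0,0.3]]'>/dev/null;python3 m.py
python3 -m creep '[[0,0,0.001,0,0,0.3]]'>/dev/null;python3 m.py
python3 -m creep '[[0,0,0,0,0,0.3]]'>/dev/null;python3 m.py
python3 -m creep '[[0,0,0.001,0,0,0.3]]'>/dev/null;python3 m.py
python3 -m creep '[[0,0,0,0,0,0.3]]'>/dev/null;python3 m.py
python3 -m creep '[[0,0,0.001,0,0,0.3]]'>/dev/null;python3 m.py
```

```text
>> t16.18 yaw 155.34 Mz 0.507 op 13.86 z 172.44 F [-1.6 -1.   5.3] M7 -0.171
   >> t16.27 yaw 153.54 Mz 0.401 op 13.62 z 172.45 F [-1.8 -2.2  4.6] M7 -0.181
   >> t16.35 yaw 151.75 Mz 0.457 op 14.38 z 172.42 F [-1.2 -2.3  5.2] M7 -0.181
   >> t16.43 yaw 149.95 Mz 0.403 op 14.04 z 172.43 F [-1.8 -2.7  4.5] M7 -0.182
   >> t16.52 yaw 148.15 Mz 0.412 op 13.83 z 172.40 F [-1.4 -2.   4.8] M7 -0.181
   >> t16.60 yaw 146.36 Mz 0.462 op 13.69 z 172.39 F [-1.7 -1.9  4.1] M7 -0.182
   >> t16.68 yaw 144.56 Mz 0.493 op 14.11 z 172.35 F [-2.2 -1.9  4.1] M7 -0.181
```

```bash
python3 -m creep '[[0,0,0,0,0,0.3],[0,0,0.001,0,0,0.6]]'>/dev/null;python3 m.py
python3 -m creep '[[0,0,0,0,0,0.3],[0,0,0.001,0,0,0.6]]'>/dev/null;python3 m.py
python3 -m creep '[[0,0,0,0,0,0.3],[0,0,0.001,0,0,0.6]]'>/dev/null;python3 m.py
```

```text
>> t16.85 yaw 140.96 Mz 0.469 op 13.75 z 172.34 F [ 0.4 -0.9  4.6] M7 -0.181
   >> t17.02 yaw 137.37 Mz 0.444 op 13.78 z 172.35 F [-1.5 -1.5  3.5] M7 -0.181
   >> t17.18 yaw 133.77 Mz 0.489 op 14.00 z 172.34 F [-0.4 -1.   3.9] M7 -0.181
```

```bash
python3 -m creep '[[0,0,0,0,0,0.3],[0,0,0.001,0,0,0.6]]'>/dev/null;python3 m.py
python3 -m creep '[[0,0,0,0,0,0.3],[0,0,0.001,0,0,0.6]]'>/dev/null;python3 m.py
```

```text
>> t17.35 yaw 130.17 Mz 0.438 op 13.82 z 172.29 F [-0.4 -1.3  3.1] M7 -0.182
   >> t17.52 yaw 126.57 Mz 0.467 op 13.76 z 172.23 F [ 0.6 -1.3  3.1] M7 -0.182
```

```bash
python3 -m creep '[[0,0,0,0,0,0.3],[0,0,0.001,0,0,0.6]]'>/dev/null;python3 m.py
python3 -m creep '[[0,0,0,0,0,0.3],[0,0,0.001,0,0,0.6]]'>/dev/null;python3 m.py
python3 -m creep '[[0,0,0,0,0,0.3],[0,0,0.001,0,0,0.6]]'>/dev/null;python3 m.py
```

```text
>> t17.68 yaw 122.97 Mz 0.425 op 13.79 z 172.22 F [-0.1 -0.2  3.8] M7 -0.182
   >> t17.85 yaw 119.38 Mz 0.466 op 13.99 z 172.22 F [ 0.5 -0.2  2.5] M7 -0.183
   >> t18.02 yaw 115.78 Mz 0.465 op 13.37 z 172.19 F [-0.1 -1.1  2.8] M7 -0.183
```

```bash
python3 -m creep '[[0,0,0,0,0,0.3],[0,0,0.001,0,0,0.6]]'>/dev/null;python3 m.py
python3 -m creep '[[0,0,0,0,0,0.3],[0,0,0.001,0,0,0.6]]'>/dev/null;python3 m.py
python3 -m creep '[[0,0,0,0,0,0.3],[0,0,0.001,0,0,0.6]]'>/dev/null;python3 m.py
```

```text
>> t18.18 yaw 112.18 Mz 0.434 op 13.86 z 172.17 F [ 0.5 -1.8  2.8] M7 -0.183
   >> t18.35 yaw 108.58 Mz 0.474 op 13.85 z 172.14 F [ 0.2 -0.4  2.2] M7 -0.193
   >> t18.52 yaw 104.99 Mz 0.488 op 13.67 z 172.14 F [ 1.5 -0.3  1.9] M7 -0.204
```

```bash
python3 -m creep '[[0,0,0,0,0,0.3],[0,0,0.001,0,0,0.6]]'>/dev/null;python3 m.py
python3 -m creep '[[0,0,0,0,0,0.3],[0,0,0.001,0,0,0.6]]'>/dev/null;python3 m.py
python3 -m creep '[[0,0,0,0,0,0],[0,0,0,0,0,0],[0,0,0,0,0,0]]'>/dev/null;python3 m.py
python3 -m creep '[[0,0,0,0,0,0],[0,0,0,0,0,0],[0,0,0,0,0,0],[0,0,0,0,0,0],[0,0,0,0,0,0]]' 0.0 >/dev/null;python3 m.py
python3 -m creep '[[0,0,-0.5,0,0,0],[0,0,-1.3,0,0,0],[0,0,-2,0,0,0],[0,0,-2,0,0,0]]' >/dev/null;python3 go.py 458.5 199.8 230 130
```

```text
>> t18.68 yaw 101.39 Mz 0.497 op 13.97 z 172.11 F [ 0.9 -0.9  1.2] M7 -0.216
   >> t18.85 yaw 97.80 Mz 0.531 op 13.97 z 172.11 F [ 2.2 -0.8  0.7] M7 -0.228
   >> t19.10 yaw 97.84 Mz 0.448 op 13.89 z 172.05 F [ 2.8 -0.7  3.2] M7 -0.451
   >> t19.52 yaw 97.72 Mz 0.039 op 38.66 z 170.66 F [ 0.8 -0.1 -0.5] M7 -0.002
t 19.85 pos [508.3  44.5 234.7] yaw 97.72 tilt 0.4 F [ 0.72 -0.34  0.7 ] M [-0.064 -0.123 -0.018] op 43.08 q [ 0.28  0.23 -0.52  1.89  0.14  1.04 -0.17]
shift units [ 5.352 -0.951  0.149] wz -5.38
rotvec units [ 0.063  0.022 -5.38 ]
```

```bash
python3 -m creep '[[1,-0.2,0.05,0.06,0.02,-1],[2.2,-0.4,0.1,0.06,0.02,-2.1],[3.5,-0.6,0.15,0.06,0.02,-3.2],[4.6,-0.8,0.15,0.06,0.02,-4.3],[5.35,-0.95,0.15,0.06,0.02,-5.3]]' >/dev/null
python3 -m creep '[[0,0,0,0,0,0],[0,0,0,0,0,0],[0,0,0,0,0,0]]' >/dev/null
python3 go.py 458.5 199.8 230 130
python3 - <<'E'
from plant import robot
import cv2
d=robot.get_image("wrist");cv2.imwrite("pics/w7.png",d["pixels"])
E
python3 crop.py pics/w7.png 322 215 pics/w7c.png
```

```text
t 20.5167 pos [456.4 197.8 225.9] yaw 129.44 tilt 0.42 F [ 0.9  -0.6  -0.34] M [-0.003 -0.199  0.006] op 43.37 q [ 0.1   0.26 -0.7   1.92  0.19  1.04  0.01]
shift units [ 0.007  0.094 -0.137] wz -0.094
rotvec units [-0.064 -0.029 -0.094]
```

View pics/w7c.png

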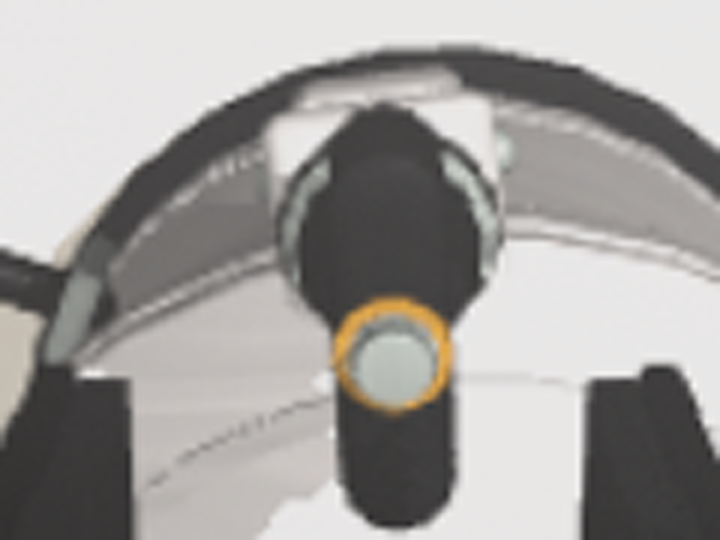

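```bash
python3 -m creep '[[0.01,0.09,0.5,-0.06,-0.03,-0.25],[0.01,0.09,1.1,-0.06,-0.03,-0.25],[0.01,0.09,1.6,-0.06,-0.03,-0.25],[0.01,0.09,1.82,-0.06,-0.03,-0.25],[0.01,0.09,1.82,-0.06,-0.03,-0.25]]' >/dev/null
python3 go.py 458.5 199.8 171 131
python3 -m creep '[[0,0,0,0,0,0],[0,0,0,0,0,0],[0,0,0,0,0,0],[0,0,0,0,0,0],[0,0,0,0,0,0]]' 1.0 >/dev/null
python3 -m creep '[[0,0,0,0,0,0],[0,0,0,0,0,0],[0,0,0,0,0,0]]'>/dev/null
python3 go.py 458.5 199.8 171 131
```

```text
t 20.9833 pos [457.5 199.1 170.4] yaw 130.91 tilt 0.14 F [ 1.09 -0.74 -0.15] M [ 0.049 -0.059 -0.026] op 43.39 q [ 0.07  0.33 -0.68  1.98  0.26  0.92 -0.03]
shift units [-0.003  0.04  -0.019] wz -0.014
rotvec units [-0.021 -0.008 -0.014]
t 21.65 pos [458.4 201.1 172.5] yaw 131.1 tilt 0.14 F [ 0.87 -0.18  3.24] M [-0.072 -0.219  0.282] op 13.88 q [ 0.07  0.32 -0.69  1.98  0.26  0.92 -0.03]
shift units [-0.035 -0.027  0.051] wz 0.016
rotvec units [0.022 0.007 0.016]
```

```bash
python3 -m creep '[[0,0,0,0,0,0.3],[0,0,0.001,0,0,0.6],[0,0,0.002,0,0,0.9],[0,0,0.002,0,0,1.2],[0,0,0.003,0,0,1.5]]'>/dev/null;python3 m.py
python3 -m creep '[[0,0,0,0,0,0.3],[0,0,0.001,0,0,0.6],[0,0,0.002,0,0,0.9],[0,0,0.002,0,0,1.2],[0,0,0.003,0,0,1.5]]'>/dev/null;python3 m.py
python3 -m creep '[[0,0,0,0,0,0.3],[0,0,0.001,0,0,0.6],[0,0,0.002,0,0,0.9],[0,0,0.002,0,0,1.2],[0,0,0.003,0,0,1.5]]'>/dev/null;python3 m.py
python3 -m creep '[[0,0,0,0,0,0.3],[0,0,0.001,0,0,0.6],[0,0,0.002,0,0,0.9],[0,0,0.002,0,0,1.2],[0,0,0.003,0,0,1.5]]'>/dev/null;python3 m.py
python3 -m creep '[[0,0,0,0,0,0.3],[0,0,0.001,0,0,0.6],[0,0,0.002,0,0,0.9],[0,0,0.002,0,0,1.2],[0,0,0.003,0,0,1.5]]'>/dev/null;python3 m.py
```

```text
>> t22.07 yaw 122.09 Mz 0.539 op 14.24 z 172.49 F [ 1.1 -0.2  1.9] M7 -0.251
   >> t22.48 yaw 113.10 Mz 0.517 op 14.39 z 172.46 F [ 1.5 -0.3  2.2] M7 -0.281
   >> t22.90 yaw 104.11 Mz 0.600 op 13.92 z 172.41 F [2.2 0.8 0.5] M7 -0.311
   >> t23.32 yaw 95.11 Mz 0.652 op 13.71 z 172.35 F [ 3.  -0.1  0.4] M7 -0.341
   >> t23.73 yaw 86.12 Mz 0.644 op 14.19 z 172.28 F [ 4.   1.  -0.2] M7 -0.371
```

```bash
python3 -m creep '[[0,0,0,0,0,0.3],[0,0,0.001,0,0,0.6],[0,0,0.002,0,0,0.9],[0,0,0.002,0,0,1.2],[0,0,0.003,0,0,1.5]]'>/dev/null;python3 m.py
python3 -m creep '[[0,0,0,0,0,0.3],[0,0,0.001,0,0,0.6],[0,0,0.002,0,0,0.9],[0,0,0.002,0,0,1.2],[0,0,0.003,0,0,1.5]]'>/dev/null;python3 m.py
python3 -m creep '[[0,0,0,0,0,0.3],[0,0,0.001,0,0,0.6],[0,0,0.002,0,0,0.9],[0,0,0.002,0,0,1.2],[0,0,0.003,0,0,1.5]]'>/dev/null;python3 m.py
```

```text
>> t24.15 yaw 77.12 Mz 0.653 op 14.29 z 172.23 F [ 4.7  0.7 -0.8] M7 -0.400
   >> t24.57 yaw 68.12 Mz 0.751 op 14.14 z 172.17 F [ 4.6 -0.  -1.1] M7 -0.430
   >> t24.98 yaw 59.11 Mz 0.756 op 14.18 z 172.12 F [5.3 0.7 0.5] M7 -0.459
```

```bash
python3 -m creep '[[0,0,0,0,0,0.3],[0,0,0.001,0,0,0.6],[0,0,0.002,0,0,0.9],[0,0,0.002,0,0,1.2],[0,0,0.003,0,0,1.5]]'>/dev/null;python3 m.py
python3 -m creep '[[0,0,0,0,0,0.3],[0,0,0.001,0,0,0.6],[0,0,0.002,0,0,0.9],[0,0,0.002,0,0,1.2],[0,0,0.003,0,0,1.5]]'>/dev/null;python3 m.py
python3 -m creep '[[0,0,0,0,0,0],[0,0,0,0,0,0],[0,0,0,0,0,0]]'>/dev/null;python3 m.py
python3 -m creep '[[0,0,0,0,0,0],[0,0,0,0,0,0],[0,0,0,0,0,0],[0,0,0,0,0,0],[0,0,0,0,0,0]]' 0.0 >/dev/null;python3 m.py
python3 -m creep '[[0,0,-0.5,0,0,0],[0,0,-1.3,0,0,0],[0,0,-2,0,0,0],[0,0,-2,0,0,0]]' >/dev/null;python3 go.py 617.8 163.8 230 96.5
python3 - <<'E'
from plant import robot
import cv2
d=robot.get_image("wrist");cv2.imwrite("pics/w8.png",d["pixels"])
E
python3 crop.py pics/w8.png 322 215 pics/w8c.png
```

```text
>> t25.40 yaw 50.11 Mz 0.760 op 14.03 z 172.07 F [ 6.   0.8 -1.3] M7 -0.488
   >> t25.82 yaw 41.11 Mz 0.802 op 14.36 z 172.00 F [ 7.3 -0.5 -0.8] M7 -0.517
   >> t26.07 yaw 41.19 Mz 0.739 op 13.96 z 171.98 F [ 6.8 -0.3 -1.3] M7 -0.759
   >> t26.48 yaw 41.06 Mz 0.051 op 38.62 z 170.92 F [-0.5 -0.7 -0.9] M7 -0.001
t 26.8167 pos [459.9 202.3 235. ] yaw 41.06 tilt 0.5 F [ 0.69 -0.27  0.72] M [-0.02  -0.088  0.025] op 43.05 q [-0.16  0.2  -0.39  1.92  0.09  1.03 -1.44]
shift units [3.125 4.424 0.204] wz -9.24
rotvec units [ 0.058 -0.064 -9.24 ]
```

View pics/w8c.png

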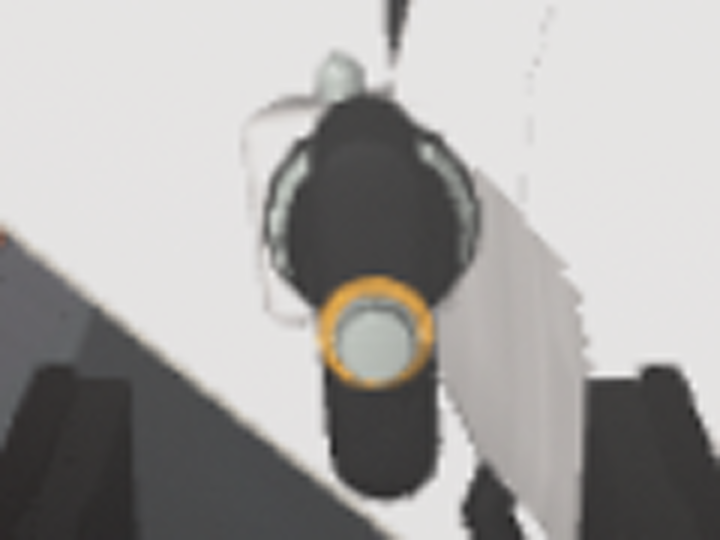

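Nut 1 turned with the jaws and its bar is at about 43°, so it's roughly 98° past touch. Next is nut 2.

```bash
python3 -m creep '[[0.6,0.8,0.05,0.06,-0.06,-1.1],[1.3,1.8,0.1,0.06,-0.06,-2.2],[2.0,2.9,0.15,0.06,-0.06,-3.3],[2.7,3.8,0.15,0.06,-0.06,-4.4],[3.12,4.42,0.15,0.06,-0.06,-5.5]]' >/dev/null
python3 -m creep '[[0,0,0,0,0,-1.1],[0,0,0,0,0,-2.2],[0,0,0,0,0,-3.3],[0,0,0,0,0,-3.7]]' >/dev/null
python3 -m creep '[[0,0,0,0,0,0],[0,0,0,0,0,0]]' >/dev/null
python3 go.py 617.8 163.8 230 96
python3 - <<'E'
from plant import robot
import cv2
d=robot.get_image("wrist");cv2.imwrite("pics/w9.png",d["pixels"])
E
python3 crop.py pics/w9.png 322 215 pics/w9c.png
```

```text
t 27.7833 pos [615.1 162.1 225.6] yaw 96.18 tilt 0.55 F [0.65 0.33 0.03] M [-0.02  -0.128  0.057] op 43.51 q [ 0.03  0.46 -0.5   1.61  0.23  1.14 -0.41]
shift units [ 0.047  0.094 -0.148] wz 0.03
rotvec units [-0.091  0.005  0.03 ]
```

View pics/w9c.png

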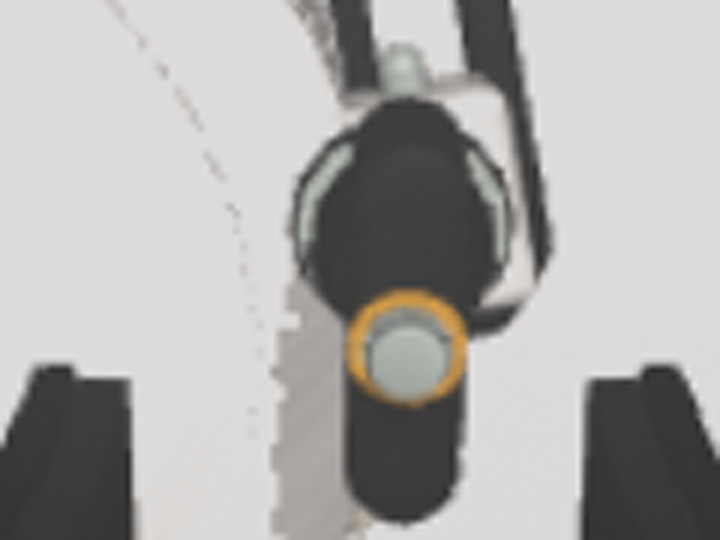

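Nut 2's bar is parallel to the fingers, with the bolt about 3 mm off centre at crop (408,348). I'll correct that and descend.

```bash
python3 -m creep '[[0.045,0.09,0.5,-0.09,0,0.03],[0.045,0.09,1.1,-0.09,0,0.03],[0.045,0.09,1.6,-0.09,0,0.03],[0.045,0.09,1.82,-0.09,0,0.03],[0.045,0.09,1.82,-0.09,0,0.03]]' >/dev/null
python3 go.py 617.8 163.8 171 96
python3 -m creep '[[0,0,0,0,0,0],[0,0,0,0,0,0],[0,0,0,0,0,0],[0,0,0,0,0,0],[0,0,0,0,0,0]]' 1.0 >/dev/null
python3 -m creep '[[0,0,0,0,0,0],[0,0,0,0,0,0],[0,0,0,0,0,0]]'>/dev/null
python3 go.py
```

```text
t 28.25 pos [616.6 163.4 170.2] yaw 96.06 tilt 0.13 F [-0.36  0.65  0.12] M [-0.032 -0.064 -0.004] op 43.45 q [ 0.02  0.51 -0.48  1.67  0.27  1.03 -0.45]
shift units [ 0.008  0.042 -0.027] wz 0.009
rotvec units [-0.018  0.011  0.009]
t 28.9167 pos [620.  164.2 173.1] yaw 96.0 tilt 0.41 F [ 5.19  2.11 -1.36] M [ 0.167 -1.211 -0.255] op 13.81 q [ 0.02  0.51 -0.48  1.66  0.27  1.03 -0.45]
```

```bash
python3 -m creep '[[0,0,0,0,0,0.3],[0,0,0.001,0,0,0.6],[0,0,0.002,0,0,0.9],[0,0,0.002,0,0,1.2],[0,0,0.003,0,0,1.5]]'>/dev/null;python3 m.py
python3 -m creep '[[0,0,0,0,0,0.3],[0,0,0.001,0,0,0.6],[0,0,0.002,0,0,0.9],[0,0,0.002,0,0,1.2],[0,0,0.003,0,0,1.5]]'>/dev/null;python3 m.py
python3 -m creep '[[0,0,0,0,0,0.3],[0,0,0.001,0,0,0.6],[0,0,0.002,0,0,0.9],[0,0,0.002,0,0,1.2],[0,0,0.003,0,0,1.5]]'>/dev/null;python3 m.py
python3 -m creep '[[0,0,0,0,0,0.3],[0,0,0.001,0,0,0.6],[0,0,0.002,0,0,0.9],[0,0,0.002,0,0,1.2],[0,0,0.003,0,0,1.5]]'>/dev/null;python3 m.py
python3 -m creep '[[0,0,0,0,0,0.3],[0,0,0.001,0,0,0.6],[0,0,0.002,0,0,0.9],[0,0,0.002,0,0,1.2],[0,0,0.003,0,0,1.5]]'>/dev/null;python3 m.py
python3 -m creep '[[0,0,0,0,0,0.3],[0,0,0.001,0,0,0.6],[0,0,0.002,0,0,0.9],[0,0,0.002,0,0,1.2],[0,0,0.003,0,0,1.5]]'>/dev/null;python3 m.py
```

```text
>> t29.33 yaw 87.11 Mz 0.527 op 13.48 z 172.99 F [ 5.4  1.5 -0.7] M7 -0.267
   >> t29.75 yaw 78.11 Mz 0.589 op 13.83 z 172.97 F [ 6.1  0.5 -1.3] M7 -0.296
   >> t30.17 yaw 69.11 Mz 0.652 op 13.73 z 172.88 F [ 6.8  1.  -2.3] M7 -0.326
   >> t30.58 yaw 60.12 Mz 0.660 op 13.58 z 172.84 F [ 7.5  1.2 -2.2] M7 -0.355
   >> t31.00 yaw 51.12 Mz 0.693 op 13.65 z 172.79 F [ 7.7  0.3 -2. ] M7 -0.384
   >> t31.42 yaw 42.13 Mz 0.697 op 14.08 z 172.72 F [ 7.6  0.4 -1.8] M7 -0.410
```

```bash
python3 -m creep '[[0,0,0,0,0,0.3],[0,0,0.001,0,0,0.6],[0,0,0.002,0,0,0.9],[0,0,0.002,0,0,1.2],[0,0,0.003,0,0,1.5]]'>/dev/null;python3 m.py
python3 -m creep '[[0,0,0,0,0,0.3],[0,0,0.001,0,0,0.6],[0,0,0.002,0,0,0.9],[0,0,0.002,0,0,1.2],[0,0,0.003,0,0,1.5]]'>/dev/null;python3 m.py
python3 -m creep '[[0,0,0,0,0,0.3],[0,0,0.001,0,0,0.6],[0,0,0.002,0,0,0.9],[0,0,0.002,0,0,1.2],[0,0,0.003,0,0,1.5]]'>/dev/null;python3 m.py
python3 -m creep '[[0,0,0,0,0,0.3],[0,0,0.001,0,0,0.6],[0,0,0.002,0,0,0.9],[0,0,0.002,0,0,1.2]]'>/dev/null;python3 m.py
python3 -m creep '[[0,0,0,0,0,0],[0,0,0,0,0,0],[0,0,0,0,0,0]]'>/dev/null;python3 m.py
```

```text
>> t31.83 yaw 33.12 Mz 0.720 op 14.13 z 172.64 F [ 8.5 -0.1 -3.1] M7 -0.438
   >> t32.25 yaw 24.12 Mz 0.763 op 14.16 z 172.56 F [ 8.4 -1.  -2.5] M7 -0.463
   >> t32.67 yaw 15.12 Mz 0.792 op 14.35 z 172.47 F [ 8.5 -1.3 -1.6] M7 -0.489
   >> t33.00 yaw 7.93 Mz 0.780 op 14.75 z 172.44 F [ 7.3 -1.1 -2.4] M7 -0.510
   >> t33.25 yaw 8.00 Mz 0.743 op 13.75 z 172.42 F [ 8.3 -1.1 -2.1] M7 -0.745
```

```bash
python3 -m creep '[[0,0,0,0,0,0],[0,0,0,0,0,0],[0,0,0,0,0,0],[0,0,0,0,0,0],[0,0,0,0,0,0]]' 0.0 >/dev/null;python3 m.py
python3 -m creep '[[0,0,-0.5,0,0,0],[0,0,-1.3,0,0,0],[0,0,-2,0,0,0],[0,0,-2,0,0,0]]' >/dev/null;python3 go.py 506.6 43.5 230 100
python3 - <<'E'
from plant import robot
import cv2
d=robot.get_image("wrist");cv2.imwrite("pics/w10.png",d["pixels"])
E
python3 crop.py pics/w10.png 322 215 pics/w10c.png
```

```text
>> t33.67 yaw 7.90 Mz -0.021 op 38.70 z 171.21 F [-0.1  0.4  0.2] M7 0.000
t 34.0 pos [619.9 165.  236.2] yaw 7.89 tilt 0.58 F [-0.07  0.7   1.  ] M [ 0.027 -0.025 -0.004] op 43.39 q [-0.23  0.41 -0.14  1.61  0.06  1.11 -1.81]
shift units [-4.297  3.495  0.159] wz -15.352
rotvec units [  0.067  -0.084 -15.352]
```

View pics/w10c.png

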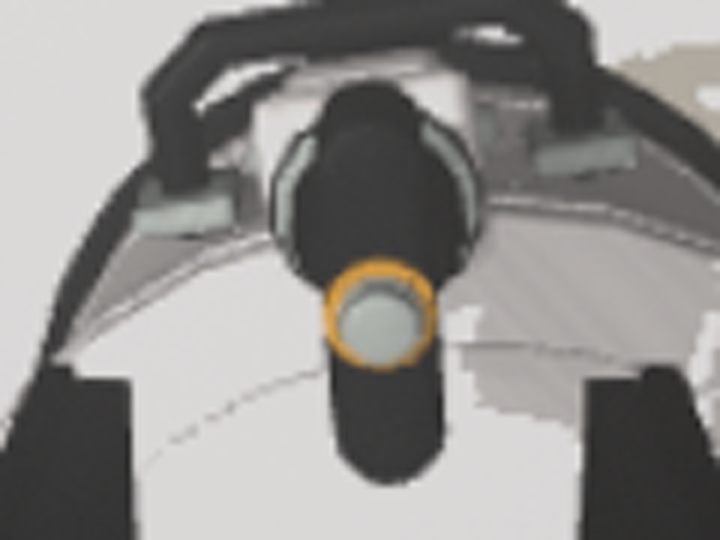

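Nut 2's bar followed to about 10°, roughly 97° past touch. Next is nut 3.

```bash
python3 -m creep '[[-0.8,0.65,0.05,0.07,-0.08,-1.1],[-1.8,1.45,0.1,0.07,-0.08,-2.2],[-2.8,2.3,0.15,0.07,-0.08,-3.3],[-3.7,3.0,0.15,0.07,-0.08,-4.4],[-4.3,3.5,0.15,0.07,-0.08,-5.5]]' >/dev/null
python3 -m creep '[[0,0,0,0,0,-1.1],[0,0,0,0,0,-2.2],[0,0,0,0,0,-3.3],[0,0,0,0,0,-4.4],[0,0,0,0,0,-5.5]]' >/dev/null
python3 -m creep '[[0,0,0,0,0,-1.1],[0,0,0,0,0,-2.2],[0,0,0,0,0,-3.3],[0,0,0,0,0,-4.3],[0,0,0,0,0,-4.3]]' >/dev/null
python3 -m creep '[[0,0,0,0,0,0],[0,0,0,0,0,0]]' >/dev/null
python3 go.py 506.6 43.5 230 100
python3 - <<'E'
from plant import robot
import cv2
d=robot.get_image("wrist");cv2.imwrite("pics/w11.png",d["pixels"])
E
python3 crop.py pics/w11.png 322 215 pics/w11c.png
```

```text
t 35.4667 pos [503.9  42.1 226.1] yaw 99.55 tilt 0.58 F [-0.31  0.59  0.41] M [-0.    -0.079  0.043] op 43.76 q [ 0.15  0.23 -0.37  1.91  0.09  1.03 -0.09]
shift units [ 0.03   0.096 -0.131] wz -0.076
rotvec units [-0.086 -0.044 -0.075]
```

View pics/w11c.png

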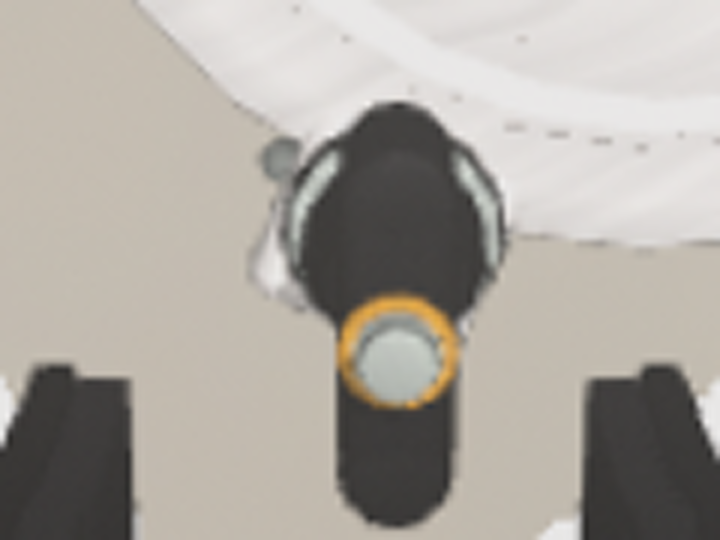

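Nut 3's bar is parallel, with the bolt at crop (397,352), about 3 mm off centre.

```bash
python3 -m creep '[[0.03,0.09,0.5,-0.09,-0.04,-0.03],[0.03,0.09,1.1,-0.09,-0.04,-0.03],[0.03,0.09,1.6,-0.09,-0.04,-0.03],[0.03,0.09,1.82,-0.09,-0.04,-0.03],[0.03,0.09,1.82,-0.09,-0.04,-0.03]]' >/dev/null
python3 go.py 506.6 43.5 171 100
python3 -m creep '[[0,0,0,0,0,0],[0,0,0,0,0,0],[0,0,0,0,0,0],[0,0,0,0,0,0],[0,0,0,0,0,0]]' 1.0 >/dev/null
python3 -m creep '[[0,0,0,0,0,0],[0,0,0,0,0,0],[0,0,0,0,0,0]]'>/dev/null
python3 go.py
```

```text
t 35.9333 pos [505.2  43.6 170.5] yaw 99.83 tilt 0.12 F [-0.2   0.52 -0.92] M [-0.011 -0.099  0.017] op 43.95 q [ 0.13  0.29 -0.36  1.98  0.13  0.9  -0.12]
shift units [-0.012  0.047 -0.017] wz -0.029
rotvec units [-0.019 -0.006 -0.029]
t 36.6 pos [507.7  43.9 172.6] yaw 99.83 tilt 0.27 F [ 4.03  1.34 -1.22] M [ 0.089 -0.965 -0.066] op 13.54 q [ 0.13  0.29 -0.36  1.97  0.13  0.9  -0.12]
```

```bash
python3 -m creep '[[0,0,0,0,0,0.3],[0,0,0.001,0,0,0.6],[0,0,0.002,0,0,0.9],[0,0,0.002,0,0,1.2],[0,0,0.003,0,0,1.5]]'>/dev/null;python3 m.py
python3 -m creep '[[0,0,0,0,0,0.3],[0,0,0.001,0,0,0.6],[0,0,0.002,0,0,0.9],[0,0,0.002,0,0,1.2],[0,0,0.003,0,0,1.5]]'>/dev/null;python3 m.py
python3 -m creep '[[0,0,0,0,0,0.3],[0,0,0.001,0,0,0.6],[0,0,0.002,0,0,0.9],[0,0,0.002,0,0,1.2],[0,0,0.003,0,0,1.5]]'>/dev/null;python3 m.py
python3 -m creep '[[0,0,0,0,0,0.3],[0,0,0.001,0,0,0.6],[0,0,0.002,0,0,0.9],[0,0,0.002,0,0,1.2],[0,0,0.003,0,0,1.5]]'>/dev/null;python3 m.py
python3 -m creep '[[0,0,0,0,0,0.3],[0,0,0.001,0,0,0.6],[0,0,0.002,0,0,0.9],[0,0,0.002,0,0,1.2],[0,0,0.003,0,0,1.5]]'>/dev/null;python3 m.py
python3 -m creep '[[0,0,0,0,0,0.3],[0,0,0.001,0,0,0.6],[0,0,0.002,0,0,0.9],[0,0,0.002,0,0,1.2],[0,0,0.003,0,0,1.5]]'>/dev/null;python3 m.py
```

```text
>> t37.02 yaw 90.93 Mz 0.574 op 13.96 z 172.57 F [ 4.7  0.9 -1.3] M7 -0.254
   >> t37.43 yaw 81.95 Mz 0.561 op 13.44 z 172.55 F [ 4.7 -0.1 -1.2] M7 -0.283
   >> t37.85 yaw 72.95 Mz 0.596 op 13.44 z 172.48 F [ 6.7  0.5 -1.3] M7 -0.313
   >> t38.27 yaw 63.95 Mz 0.628 op 13.84 z 172.42 F [ 7.1 -1.2 -1.9] M7 -0.343
   >> t38.68 yaw 54.96 Mz 0.672 op 13.90 z 172.37 F [ 6.  -1.1 -0.8] M7 -0.373
   >> t39.10 yaw 45.96 Mz 0.674 op 13.93 z 172.33 F [ 8.3 -1.1 -1.1] M7 -0.402
```

```bash
python3 -m creep '[[0,0,0,0,0,0.3],[0,0,0.001,0,0,0.6],[0,0,0.002,0,0,0.9],[0,0,0.002,0,0,1.2],[0,0,0.003,0,0,1.5]]'>/dev/null;python3 m.py
python3 -m creep '[[0,0,0,0,0,0.3],[0,0,0.001,0,0,0.6],[0,0,0.002,0,0,0.9],[0,0,0.002,0,0,1.2],[0,0,0.003,0,0,1.5]]'>/dev/null;python3 m.py
python3 -m creep '[[0,0,0,0,0,0.3],[0,0,0.001,0,0,0.6],[0,0,0.002,0,0,0.9],[0,0,0.002,0,0,1.2],[0,0,0.003,0,0,1.5]]'>/dev/null;python3 m.py
python3 -m creep '[[0,0,0,0,0,0.3],[0,0,0.001,0,0,0.6],[0,0,0.002,0,0,0.9]]'>/dev/null;python3 m.py
python3 -m creep '[[0,0,0,0,0,0],[0,0,0,0,0,0],[0,0,0,0,0,0]]'>/dev/null;python3 m.py
python3 -m creep '[[0,0,0,0,0,0],[0,0,0,0,0,0],[0,0,0,0,0,0],[0,0,0,0,0,0],[0,0,0,0,0,0]]' 0.0 >/dev/null;python3 m.py
python3 -m creep '[[0,0,-0.5,0,0,0],[0,0,-1.3,0,0,0],[0,0,-2,0,0,0],[0,0,-2.5,0,0,0],[0,0,-2.5,0,0,0]]' >/dev/null;python3 go.py
python3 - <<'E'
from plant import robot
import cv2
d=robot.get_image("wrist");cv2.imwrite("pics/w12.png",d["pixels"])
d=robot.get_image("scene");cv2.imwrite("pics/s12.png",d["pixels"])
E
```

```text
>> t39.52 yaw 36.97 Mz 0.696 op 14.18 z 172.28 F [ 7.5 -1.4 -2.7] M7 -0.431
   >> t39.93 yaw 27.97 Mz 0.714 op 14.10 z 172.16 F [ 7.3 -1.8 -2.5] M7 -0.456
   >> t40.35 yaw 18.97 Mz 0.823 op 14.29 z 172.12 F [ 8.4 -2.8 -2.6] M7 -0.485
   >> t40.60 yaw 13.56 Mz 0.750 op 14.23 z 172.08 F [ 8.7 -2.4 -2.3] M7 -0.498
   >> t40.85 yaw 13.64 Mz 0.711 op 14.37 z 172.05 F [ 7.7 -2.5 -2.7] M7 -0.745
   >> t41.27 yaw 13.47 Mz -0.022 op 38.91 z 170.78 F [ 0.2  0.5 -0.3] M7 0.000
t 41.6833 pos [507.8  44.1 249.2] yaw 13.46 tilt 0.41 F [ 0.22  0.05 -0.5 ] M [-0.041 -0.03   0.041] op 43.69 q [-0.09  0.18 -0.09  1.9   0.02  1.06 -1.52]
```

View pics/w12.png

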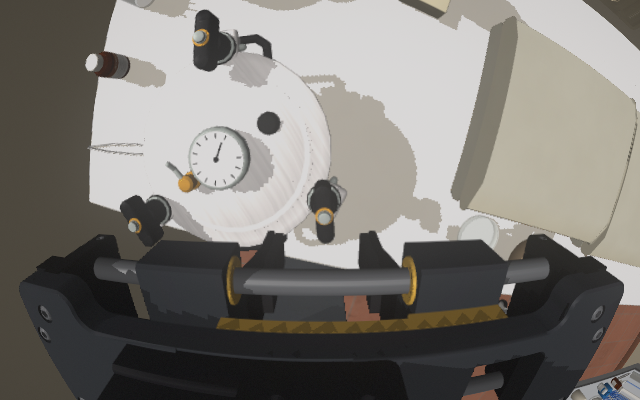

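View pics/s12.png

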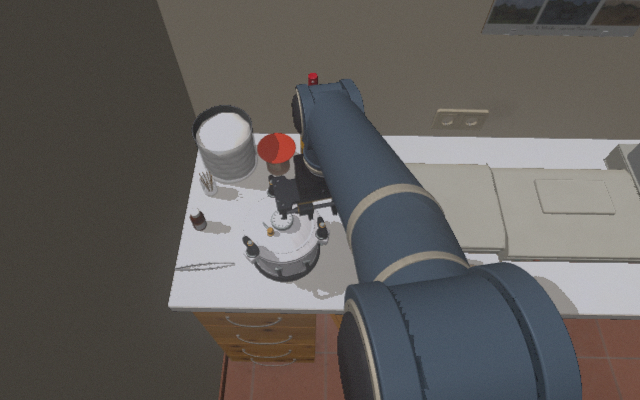

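All three nuts are at their angles: bars at about 43°, 10° and 16°. The bystanders sit at the same pixels as in the first picture: bottle (198,220), swabs (208,183), forceps (205,266). The gripper is clear, so I'll hand in.

```bash
python3 -c "
from plant import robot
print(robot.hand_in()); print(robot.sense()['t'])"
```

```text
the job is handed in; nothing more can be done
None
the job is handed in; nothing more can be done
```

I clamped the lid in two rounds, going nut 1 (beside the brass vent valve), then 2, then 3. The job is handed in, but it gave no verdict and I could not read the seal forces directly.

- **First round:** I turned each nut until the joint-7 effort left its flat level, then about 13° further so the bite was certain. All three stayed well under the 30° limit for "pulled tight".
- **Second round:** I turned each nut about another 86–90° in the same order.
- **Last checks:** The effort curve and the bar angles in the wrist pictures put each nut about 95–100° past first touch. I reckon that is about 27–28 N on each seal. The wrist torque was about 0.71–0.75 N m with each nut held at its final angle, and up to 0.82 while turning.
- **Surroundings:** The bottle, swabs and forceps had not visibly moved in the last scene picture. The arm hid the dish there; the wrist picture shows it still on the worktop, but I didn't measure its position. The job took about 42 s of the 72 s allowed.

**What disagreed:**
- My first grip on nut 1 closed on its collar (20.4 mm opening). I opened, rose 9 mm and gripped the bar instead, with no turning in between.
- Nut 1's bar then lagged the jaws by about 8° in the first round, so its angle is taken from the picture and the torque rather than the jaw angle.
- For nuts 2 and 3 the effort rose slightly less per degree near the end, which suggests a few degrees of slip in the jaws. That is small against the allowed 70–135°.

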